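# Find the rattling weight case and present it

## Robot

A 6-joint arm with a two-finger parallel gripper is mounted at the origin on the work surface. World frame = base frame: x ahead of the robot, y to its left, z up, the work surface at z = 0. Lengths are in m, angles in rad, forces in N, time in s.
With the tool pointing down it reaches from about 0.4 to 0.825 m from the base axis. Payload 7 kg.
Tool frame: the origin (TCP) lies at the centre of the arm's flange, where the gripper is bolted on; the fingertips stand 178 mm ahead of it and the grasp point (between the pads) lies 159 mm ahead of it; x points along the fingers, z is the direction in which the jaws open and shut, and the axes are right-handed (so a half turn about x gives the same grasp; the last joint's range is limited). The gripper opens to 88 mm and grips with 3 to 60 N. Pads are 19 mm wide; open, the fingers measure 130 mm over their backs; the gripper's body (78 mm by 193 mm) begins 47 mm behind the grasp point.
Start: joints at [1.497, 0.359, 0.012, 0, -1.224, -0.288], TCP at [0.239, 0.631, 0.405] pointing down, gripper open.
Joint ranges: [-3.07, 3.07], [-1.43, 2.12], [-1.02, 1.25], [-3.03, 1.67], [-3.05, -0], [-3.03, 3.03]. Speed limits (rad/s): [2.39, 2.39, 3.01, 3.14, 3.14, 3.14].

## Interface

Orientations are given as [roll, pitch, yaw] about the fixed x, y, z axes, in that order (R = Rz(yaw) Ry(pitch) Rx(roll)).
In Python, from station import telemetry, optics, job_done, finder gives the robot as it stands.
- The arm moves only by the tool play_rows, never from a script. Its argument "steps" is a list of rows, each an object of numbers: "gripper": the opening, from 0 (shut) to 1 (fully open); "tx", "ty", "tz": the shift along the tool's x, y, z in units of 25 mm (1.0 is 25 mm); "ax", "ay", "az": the turn, a rotation vector about the tool's x, y, z in units of 6 degrees (1.0 is 6 degrees). In form: [{"gripper": .., "tx": .., "ty": .., "tz": .., "ax": .., "ay": .., "az": ..}, ...]. A call has 1 to 20 rows; each row shifts and turns the commanded pose from where the row before left it, along the tool's axes as they then stand; what a row does not reach is not made up. A row lasts 1/12 s, in which the tool goes at most 41.7 mm and 7.16 degrees, less where a joint would pass 70% of its speed; a pose out of reach is approached as far as the arm can. A call is refused whole if a number of a shift passes 1 or a number of a turn 1, either way. A call with a gripper value outside its range is refused whole. The fingers move at their own pace and stop on an object; "newtons" is the grip in N (left out, the last holds). Time passes only in rows, so rows that do not move let the fingers close. It gives the time, the measured TCP pose, the force and the opening at its end, in the units of the state.
- telemetry.get_state(): the state, without advancing time (a new reading comes with each control period).
- optics.grab_frame(name): name is "side" or "top"; returns the picture (420x560x3 uint8, red, green, blue); there is no depth.
- optics.calibration(name): a dict with "fx", "fy", "cx", "cy" (pixels), "T" (4x4, takes a point from camera to world coordinates). Camera axes: x right, y down, z forward; pixel columns grow to the right and rows downward; lengths in m; the calibration is good to about 2 mm. A picture is of the moment at which its call begins. calibration takes no time and is no camera call.
- job_done(): hands the job in, once; it reports no verdict.
Trained networks look in the newest picture that a camera, given by its name, has taken for a name from the list of things; names that differ only in an ending like _2 or _b are one class to them, and where a whole thing is asked for, a point or a joint stands for the part that bears it (a point fixed in the world has none). Each returns a list of dicts, best first, with "confidence" (0 to 1); they miss things now and then, are a little off and sometimes report something else, mostly with a low value. They report only what shows in the picture. A call takes as long as a camera call. They do not tell look-alikes from the thing itself.
- finder.look_for(query, camera): "extent" ([left, top, right, bottom] in pixels, round what is visible of it).
- finder.silhouettes(query, camera): "pixels" (420x560 bool, what is visible of it) and "extent" ([left, top, right, bottom] in pixels, round what is visible of it).
- finder.pinpoint(query, camera): "location" ([row, column] in pixels: a listed point, or the origin of a listed thing).
The state is a dict: "t": time; "q": joint angles; "qd": joint speeds; "joint_efforts": joint torques, N m; "eef_pos": TCP position; "ee_rot": TCP orientation; "force": force on the tool from outside, world axes, zero at the start; "moment": the same for the moment, N m; "width": finger opening in m.
Only numpy, scipy, OpenCV 4.12 (cv2) and the standard library are available. Lean on these libraries where they do the work, as an engineer would, in place of code of your own. Each camera call takes 0.05 s, during which the arm holds its last target.

## Task

Working from the robot's left to its right, lift each of the three sealed grey weight cases clear of its place on the white mat, shake it there briskly end to end, or rock it, along its length, and set it back flat on its place. Exactly one case rattles: take that one and present it forward, holding it level and still in the air above the aluminium tray that is empty (not the one with a steel weight in it); finish while still holding it there. Leave the silent cases on their places and do not disturb anything else.

Things in the scene. Friction and masses are not known exactly. Their poses are not given: they have to be found in the camera images.
- case_a: one of three outwardly identical sealed grey hard cases, 100 (x) x 56 (y) x 40 mm, two steel latches on its -x end; origin at the centre of its underside, z up. One stands on each place of the mat, long side roughly along the mat's x; which is where varies. 0.4 to 0.5 kg; its mass does not tell. Two hold a weight fast; in exactly one a 0.25 kg weight is loose and slides up to 52 mm along the case's x (see mat)
- case_b: one of three outwardly identical sealed grey hard cases, 100 (x) x 56 (y) x 40 mm, two steel latches on its -x end; origin at the centre of its underside, z up. One stands on each place of the mat, long side roughly along the mat's x; which is where varies. 0.4 to 0.5 kg; its mass does not tell. Two hold a weight fast; in exactly one a 0.25 kg weight is loose and slides up to 52 mm along the case's x (see mat)
- case_c: one of three outwardly identical sealed grey hard cases, 100 (x) x 56 (y) x 40 mm, two steel latches on its -x end; origin at the centre of its underside, z up. One stands on each place of the mat, long side roughly along the mat's x; which is where varies. 0.4 to 0.5 kg; its mass does not tell. Two hold a weight fast; in exactly one a 0.25 kg weight is loose and slides up to 52 mm along the case's x (see mat)
- mat: fixed white mat, 130 (x) x 430 (y) x 4 mm, three places 140 mm apart along y; origin at its underside's centre. About the loose weight in one case: friction 0.1 N; holding the case's x axis tilted 0.2 rad for 0.4 s sends it to the lower end (26 mm off the middle) with a knock, and it stays there when gently levelled. Levelled after tilts both ways, the held case's moment about its y differs by 0.13 N m; a silent case's hardly changes
- place_left (a point): centre of the mat's left place (as the robot sees it: left is +y), on the mat's upper face, 4 mm above the bench
- place_middle (a point): centre of the mat's middle place (as the robot sees it: left is +y), on the mat's upper face, 4 mm above the bench
- place_right (a point): centre of the mat's right place (as the robot sees it: left is +y), on the mat's upper face, 4 mm above the bench
- tray_a: one of two identical fixed open aluminium trays towards the far side of the bench, 120 (x) x 130 (y) mm, floor 4 mm thick, rim 16 mm high; origin at the centre of its underside. One tray holds the steel weight, the other is empty; which is which varies
- tray_b: one of two identical fixed open aluminium trays towards the far side of the bench, 120 (x) x 130 (y) mm, floor 4 mm thick, rim 16 mm high; origin at the centre of its underside. One tray holds the steel weight, the other is empty; which is which varies
- weight: loose knobbed steel cylinder weight, 38 mm in diameter, 61 mm high, about 0.3 kg, standing in one of the trays, which is thereby taken; origin at the centre of its underside; leave it
- small_weight: loose knobbed brass weight, 28 mm in diameter, 51 mm high, on the bench to the left of the mat; origin at its underside; a bystander
- sample_box: loose clear plastic box, 44 x 44 x 18 mm, on the bench between the trays; origin at its underside; a bystander
- beaker: loose glass beaker, 64 mm in diameter, 80 mm high, on the bench left of the left tray; origin at its underside; a bystander
- scissors: loose closed scissors lying flat, 185 mm long along x, handles to -x with black loops, 12 mm thick; origin at the pivot, at bench height; right of the mat; a bystander
- pen: loose white pen with black cap, 115 mm long along x, 12 mm thick; origin under its middle; right of the mat; a bystander
Not all that is in view belongs to the job. Leave any orange look-alike of the case_c alone.

How it is judged:
By the outcome, as a careful person would: the job done as asked, in the order asked, and still so for the second after the job is handed in, while the arm keeps its last pose, push and grip.
It also fails if it takes over 72 s, if anything falls off the work surface, if the arm or the gripper's body presses on something with over 40 N, if the wrist force passes 120 N, or if a joint passes its speed limit or range.

## Working session

There is one attempt and no reset: what is moved stays moved. The work goes in short steps, Python scripts to look and compute and a tool call to move; the robot and the scene stay as the last step left them, time stands still between calls to the robot, and variables do not carry over. Pictures are saved under pics/ and viewed, and the job is handed in when it is done.

Besides the shell and the picture viewer there is one more tool, called by a JSON object that holds its "op" and its "data". play_rows: Moves the arm, as the interface text tells. Its arguments: {"type":"object","properties":{"steps":{"type":"array"},"newtons":{"type":"number"}},"required":["steps"]}

```bash
mkdir -p pics; ls; python3 - <<'E'
from station import telemetry, optics, finder
import cv2, numpy as np
s=telemetry.get_state(); print(s)
for n in ("top","side"):
    im=optics.grab_frame(n); cv2.imwrite(f"pics/{n}0.png",im[:,:,::-1])
    c=optics.calibration(n); print(n,{k:np.round(v,4).tolist() for k,v in c.items()})
for q in ["case_a","mat","tray_a","weight","place_left","place_middle","place_right"]:
    try:
        r=finder.pinpoint(q,"top"); print(q,[(np.round(d["location"],1).tolist(),round(d["confidence"],2)) for d in r])
    except Exception as e: print(q,e)
E
```

```text
pics
{'t': 0.0, 'q': array([ 1.49706625e+00,  3.59428738e-01,  1.10357345e-02, -3.62608365e-04,
       -1.22408808e+00, -2.88101810e-01]), 'qd': array([-0.00058975, -0.00043586,  0.00117219, -0.00037623,  0.00054908,
       -0.00070331]), 'joint_efforts': array([-1.84541437e-03, -5.82711983e+01,  2.93053079e+01,  6.99680284e+00,
        6.86382395e-03, -1.73519720e-04]), 'eef_pos': array([0.23887061, 0.63111263, 0.40368305]), 'ee_rot': array([ 0.08849947,  1.56907742, -1.84425224]), 'force': array([-0.43243156,  0.53607103,  0.47666403]), 'moment': array([-0.01921292, -0.00743447, -0.02430717]), 'width': 0.08748056159166463}
top {'fx': 405.6666, 'fy': 405.6666, 'cx': 282.0678, 'cy': 206.7115, 'T': [[-0.0294, -0.98, 0.1966, 0.3027], [-0.9992, 0.0344, 0.0217, -0.0422], [-0.028, -0.1958, -0.9802, 1.0543], [0.0, 0.0, 0.0, 1.0]]}
side {'fx': 465.0393, 'fy': 465.0393, 'cx': 285.5161, 'cy': 208.2008, 'T': [[0.9698, -0.1733, 0.1713, 0.2567], [-0.2434, -0.6551, 0.7152, -0.9693], [-0.0117, -0.7354, -0.6776, 0.9364], [0.0, 0.0, 0.0, 1.0]]}
case_a [([208.4, 312.1], 0.8), ([225.1, 209.0], 0.79), ([218.2, 257.9], 0.71), ([220.8, 380.4], 0.67), ([296.6, 428.5], 0.6), ([135.9, 313.3], 0.6), ([154.6, 210.4], 0.38)]
mat [([217.4, 261.0], 0.57)]
tray_a [([154.5, 210.8], 0.76), ([145.4, 321.4], 0.65)]
weight [([138.5, 315.1], 0.7)]
place_left [([227.5, 207.9], 0.83)]
place_middle []
place_right [([211.3, 311.8], 0.69), ([176.4, 145.2], 0.49)]
```

View pics/top0.png

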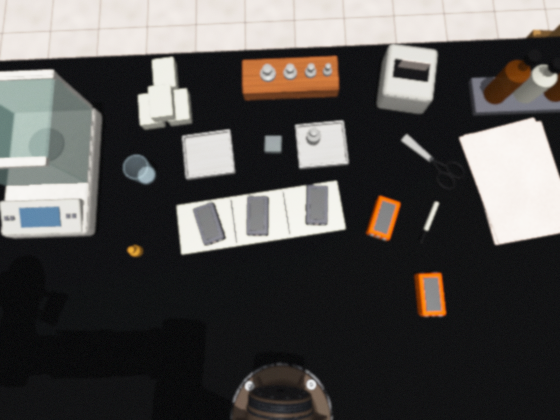

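View pics/side0.png

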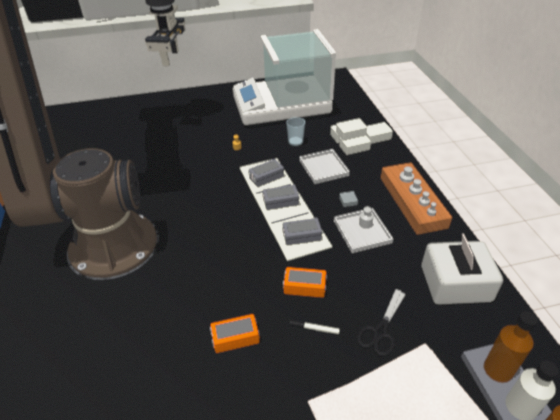

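The top view shows the grey cases on the white mat at about (col 209,row 223), (258,215) and (317,204). The orange look-alikes are at (384,218) and (430,295), off the mat, so I'll leave them. The empty tray is the left one at (208,154), and the steel weight is in the right one at (322,144). Next I'll fit the poses.

```bash
cat > h.py <<'E'
import numpy as np, cv2
from scipy.optimize import minimize
from station import telemetry, optics, finder
def rot(y): c,s=np.cos(y),np.sin(y); return np.array([[c,-s],[s,c]])
def proj(P,cal):
    T=np.array(cal["T"]); p=(np.asarray(P)-T[:3,3])@T[:3,:3]
    return np.c_[cal["fx"]*p[:,0]/p[:,2]+cal["cx"],cal["fy"]*p[:,1]/p[:,2]+cal["cy"]]
def ray(u,v,z,cal):
    T=np.array(cal["T"]); d=T[:3,:3]@np.array([(u-cal["cx"])/cal["fx"],(v-cal["cy"])/cal["fy"],1]); o=T[:3,3]
    return o+d*(z-o[2])/d[2]
def boxmask(x,y,yaw,dims,z0,cal,S=4):
    L,W,H=dims; P=[]
    for a in(-1,1):
        for b in(-1,1):
            for h in(0,H):
                xy=rot(yaw)@[a*L/2,b*W/2]+[x,y]; P.append([*xy,z0+h])
    p=proj(P,cal); m=np.zeros((420*S,560*S),np.uint8)
    cv2.fillConvexPoly(m,cv2.convexHull(np.round((p+.5)*S).astype(np.int32)),255)
    return cv2.resize(m,(560,420),interpolation=cv2.INTER_AREA)/255.
def fit(masks,cals,x0,dims,z0):
    def cost(p):
        return sum(np.abs(boxmask(p[0],p[1],p[2],dims,z0,c)-m).sum()/m.sum() for m,c in zip(masks,cals))
    best=None
    for dy in(-.15,0,.15):
        r=minimize(cost,[x0[0],x0[1],x0[2]+dy],method="Nelder-Mead",options=dict(initial_simplex=[[x0[0],x0[1],x0[2]+dy],[x0[0]+.01,x0[1],x0[2]+dy],[x0[0],x0[1]+.01,x0[2]+dy],[x0[0],x0[1],x0[2]+dy+.1]],xatol=1e-4,fatol=1e-4))
        if best is None or r.fun<best.fun: best=r
    return best
E
python3 - <<'E'
from h import *
C={n:optics.calibration(n) for n in("top","side")}
M={}
for n in C:
    optics.grab_frame(n); M[n]=finder.silhouettes("case_a",n)
    for d in M[n]: print(n,np.round(d["extent"]).tolist(),round(d["confidence"],2),d["pixels"].sum())
def near(n,u,v):
    return min(M[n],key=lambda d:np.hypot((d["extent"][0]+d["extent"][2])/2-u,(d["extent"][1]+d["extent"][3])/2-v))["pixels"].astype(float)
for nm,t,s in(("L",(209,223),(267,173)),("M",(258,215),(281,196)),("R",(317,204),(302,231))):
    x0=ray(*t,.03,C["top"]); mt,ms=near("top",*t),near("side",*s)
    for lab,ms_,cs in(("top",[mt],["top"]),("side",[ms],["side"]),("both",[mt,ms],["top","side"])):
        r=fit(ms_,[C[c] for c in cs],[x0[0],x0[1],.1],(.1,.056,.04),.004); print(nm,lab,np.round(r.x,4),round(r.fun,3))
for q in("tray_a","mat"):
  for n in C:
    for d in finder.silhouettes(q,n):
        e=d["extent"]; x0=ray((e[0]+e[2])/2,(e[1]+e[3])/2,.005,C[n])
        dims,z0=((.12,.13,.016),0) if q=="tray_a" else ((.13,.43,.004),0)
        r=fit([d["pixels"].astype(float)],[C[n]],[x0[0],x0[1],.1],dims,z0); print(q,n,np.round(e).tolist(),round(d["confidence"],2),np.round(r.x,4),round(r.fun,3))
E
```

```text
top [415.0, 272.0, 448.0, 314.0] 0.92 1174
top [304.0, 188.0, 330.0, 226.0] 0.85 865
top [246.0, 193.0, 272.0, 236.0] 0.78 927
top [195.0, 205.0, 226.0, 247.0] 0.67 951
top [367.0, 198.0, 401.0, 238.0] 0.66 968
side [209.0, 317.0, 259.0, 352.0] 0.9 1404
side [259.0, 187.0, 297.0, 210.0] 0.89 718
side [233.0, 138.0, 241.0, 150.0] 0.65 79
side [282.0, 266.0, 325.0, 298.0] 0.64 1069
side [249.0, 162.0, 285.0, 190.0] 0.6 648
side [281.0, 218.0, 326.0, 246.0] 0.58 902
L top [0.472  0.1699 0.3106] 0.054
L side [0.4675 0.1732 0.3159] 0.104
L both [0.4707 0.1697 0.314 ] 0.191
M top [ 0.4894  0.0433 -0.0341] 0.062
M side [ 0.4801  0.046  -0.0599] 0.112
M both [ 0.4865  0.0446 -0.0633] 0.262
R top [ 0.511  -0.1104 -0.0936] 0.073
R side [ 0.5062 -0.1091 -0.0588] 0.068
R both [ 0.5091 -0.1093 -0.0497] 0.195
tray_a top [181.0, 130.0, 237.0, 179.0] 0.79 [0.667  0.1774 0.1039] 0.033
tray_a top [298.0, 120.0, 346.0, 169.0] 0.57 [ 0.682  -0.1305  0.0567] 0.119
tray_a side [335.0, 211.0, 391.0, 250.0] 0.84 [ 0.6772 -0.128   0.0575] 0.211
tray_a side [301.0, 151.0, 347.0, 185.0] 0.76 [0.6608 0.1782 0.103 ] 0.039
tray_a side [281.0, 217.0, 324.0, 246.0] 0.6 [ 0.5182 -0.0701 -0.2227] 0.887
mat top [177.0, 180.0, 347.0, 254.0] 0.55 [0.4897 0.0401 0.1225] 0.569
mat side [238.0, 165.0, 332.0, 262.0] 0.55 [0.4852 0.0413 0.1211] 1.326
mat side [303.0, 151.0, 348.0, 185.0] 0.4 [0.6434 0.3255 0.1345] 1.583
```

```bash
python3 - <<'E'
import cv2
a=cv2.imread("pics/top0.png")[115:265,165:355]; b=cv2.imread("pics/side0.png")[145:265,230:400]
cv2.imwrite("pics/crop_t.png",cv2.resize(a,None,fx=4,fy=4,interpolation=2)); cv2.imwrite("pics/crop_s.png",cv2.resize(b,None,fx=4,fy=4,interpolation=2))
E
```

```text
(no output)
```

View pics/crop_t.png

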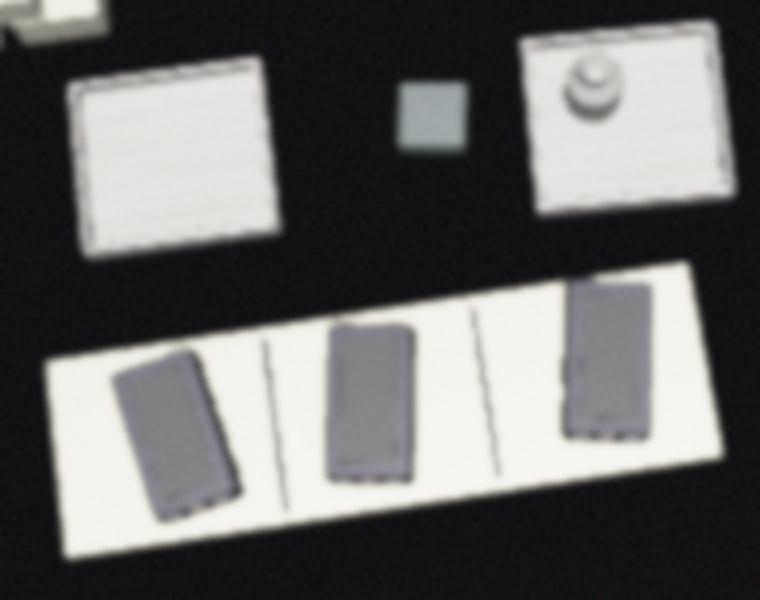

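The crop confirms three grey cases with their latches towards the robot, the left tray empty and the right tray holding the weight. The case fits agree to a few mm. Next I'll work out the tool axes and the first move.

```bash
cat >> h.py <<'E'
from scipy.spatial.transform import Rotation as Ro
def pose(s=None):
    s=s or telemetry.get_state(); return np.array(s["eef_pos"]),Ro.from_euler("xyz",s["ee_rot"])
def target_R(yaw,sgn):
    c,s_=np.cos(yaw),np.sin(yaw); x=np.array([0,0,-1.]); z=sgn*np.array([-s_,c,0]); y=np.cross(z,x)
    return Ro.from_matrix(np.c_[x,y,z])
def plan(gx,gy,gz,yaw,sgn):
    p,R=pose(); Rt=target_R(yaw,sgn); pt=np.array([gx,gy,gz+.159])
    print("to go, tool frame, units of rows: shift",np.round(R.inv().apply(pt-p)/.025,3),"turn",np.round(np.degrees((R.inv()*Rt).as_rotvec())/6,3),"| shift in target frame",np.round(Rt.inv().apply(pt-p)/.025,3))
def show():
    s=telemetry.get_state(); p,R=pose(s); m=R.as_matrix(); g=p+m[:,0]*.159
    print("t",round(s["t"],2),"grasp",np.round(g,4),"x",np.round(m[:,0],3),"z",np.round(m[:,2],3),"F",np.round(s["force"],2),"M",np.round(s["moment"],3),"Mtool",np.round(R.inv().apply(s["moment"]),3),"w",round(s["width"],4),"q",np.round(s["q"],2))
E
python3 - <<'E'
from h import *
show()
for s in(1,-1): plan(.471,.170,.10,.312,s)
E
```

```text
t 0.85 grasp [0.239  0.6313 0.2457] x [ 0.  0. -1.] z [-0.354 -0.935 -0.   ] F [ 0.69 -0.07 -0.65] M [-0.068 -0.018  0.024] Mtool [-0.024 -0.057  0.041] w 0.0875 q [ 1.5   0.36  0.01  0.   -1.22 -0.29]
to go, tool frame, units of rows: shift [ 5.827 15.212 13.972] turn [ 2.3566e+01 -0.0000e+00  1.0000e-03] | shift in target frame [  5.828  -3.17  -20.41 ]
to go, tool frame, units of rows: shift [ 5.827 15.212 13.972] turn [-6.434 -0.    -0.   ] | shift in target frame [ 5.828  3.17  20.41 ]
```

{"op": "play_rows", "data": {"steps": [{"gripper": 1,"ax": -0.92},{"gripper": 1,"ax": -0.92},{"gripper": 1,"ax": -0.92},{"gripper": 1,"ax": -0.92},{"gripper": 1,"ax": -0.92},{"gripper": 1,"ax": -0.92},{"gripper": 1,"ax": -0.914},{"gripper": 1,"tz": 0.6,"ty": 0.1},{"gripper": 1,"tz": 1,"ty": 0.15},{"gripper": 1,"tz": 1,"ty": 0.15},{"gripper": 1,"tz": 1,"ty": 0.15},{"gripper": 1,"tz": 1,"ty": 0.15},{"gripper": 1,"tz": 1,"ty": 0.15},{"gripper": 1,"tz": 1,"ty": 0.15},{"gripper": 1,"tz": 1,"ty": 0.15},{"gripper": 1,"tz": 1,"ty": 0.15},{"gripper": 1,"tz": 1,"ty": 0.15},{"gripper": 1,"tz": 1,"ty": 0.15},{"gripper": 1,"tz": 1,"ty": 0.15},{"gripper": 1,"tz": 1,"ty": 0.15}], "newtons": 45}}

```text
invalid input
```

```bash
python3 - <<'E'
from h import *
show(); plan(.471,.170,.10,.312,-1)
E
```

```text
t 0.85 grasp [0.239  0.6313 0.2457] x [ 0.  0. -1.] z [-0.354 -0.935 -0.   ] F [ 0.69 -0.07 -0.65] M [-0.068 -0.018  0.024] Mtool [-0.024 -0.057  0.041] w 0.0875 q [ 1.5   0.36  0.01  0.   -1.22 -0.29]
to go, tool frame, units of rows: shift [ 5.827 15.212 13.972] turn [-6.434 -0.    -0.   ] | shift in target frame [ 5.828  3.17  20.41 ]
```

{"op": "play_rows", "data": {"steps": [{"gripper": 1,"tx": 0,"ty": 0,"tz": 0,"ax": -0.92,"ay": 0,"az": 0},{"gripper": 1,"tx": 0,"ty": 0,"tz": 0,"ax": -0.92,"ay": 0,"az": 0},{"gripper": 1,"tx": 0,"ty": 0,"tz": 0,"ax": -0.92,"ay": 0,"az": 0},{"gripper": 1,"tx": 0,"ty": 0,"tz": 0,"ax": -0.92,"ay": 0,"az": 0},{"gripper": 1,"tx": 0,"ty": 0,"tz": 0,"ax": -0.92,"ay": 0,"az": 0},{"gripper": 1,"tx": 0,"ty": 0,"tz": 0,"ax": -0.92,"ay": 0,"az": 0},{"gripper": 1,"tx": 0,"ty": 0,"tz": 0,"ax": -0.914,"ay": 0,"az": 0},{"gripper": 1,"tx": 0,"ty": 0.1,"tz": 0.6,"ax": 0,"ay": 0,"az": 0},{"gripper": 1,"tx": 0,"ty": 0.15,"tz": 1,"ax": 0,"ay": 0,"az": 0},{"gripper": 1,"tx": 0,"ty": 0.15,"tz": 1,"ax": 0,"ay": 0,"az": 0},{"gripper": 1,"tx": 0,"ty": 0.15,"tz": 1,"ax": 0,"ay": 0,"az": 0},{"gripper": 1,"tx": 0,"ty": 0.15,"tz": 1,"ax": 0,"ay": 0,"az": 0},{"gripper": 1,"tx": 0,"ty": 0.15,"tz": 1,"ax": 0,"ay": 0,"az": 0},{"gripper": 1,"tx": 0,"ty": 0.15,"tz": 1,"ax": 0,"ay": 0,"az": 0},{"gripper": 1,"tx": 0,"ty": 0.15,"tz": 1,"ax": 0,"ay": 0,"az": 0},{"gripper": 1,"tx": 0,"ty": 0.15,"tz": 1,"ax": 0,"ay": 0,"az": 0},{"gripper": 1,"tx": 0,"ty": 0.15,"tz": 1,"ax": 0,"ay": 0,"az": 0},{"gripper": 1,"tx": 0,"ty": 0.15,"tz": 1,"ax": 0,"ay": 0,"az": 0},{"gripper": 1,"tx": 0,"ty": 0.15,"tz": 1,"ax": 0,"ay": 0,"az": 0}], "newtons": 45}}

```text
t: 2.43
eef_pos: [0.3699, 0.367, 0.4049]
ee_rot: [2.44, 1.57, 1.18]
force: [0.8, -0.9, 0.7]
width: 0.0876
```

```bash
python3 - <<'E'
from h import *
show(); plan(.471,.170,.10,.312,-1)
E
```

```text
t 2.43 grasp [0.3699 0.3671 0.2459] x [ 0.  0. -1.] z [ 0.306 -0.952 -0.   ] F [ 0.8  -0.87  0.74] M [-0.044 -0.151  0.022] Mtool [-0.022 -0.088  0.13 ] w 0.0876 q [ 1.16  0.1  -0.32 -0.   -1.14  0.72]
to go, tool frame, units of rows: shift [5.832 1.44  8.741] turn [-0.013 -0.003 -0.003] | shift in target frame [5.835 1.429 8.741]
```

{"op": "play_rows", "data": {"steps": [{"gripper": 1,"tx": 0,"ty": 0.16,"tz": 1,"ax": 0,"ay": 0,"az": 0},{"gripper": 1,"tx": 0.5,"ty": 0.16,"tz": 1,"ax": 0,"ay": 0,"az": 0},{"gripper": 1,"tx": 0.6,"ty": 0.16,"tz": 1,"ax": 0,"ay": 0,"az": 0},{"gripper": 1,"tx": 0.7,"ty": 0.16,"tz": 1,"ax": 0,"ay": 0,"az": 0},{"gripper": 1,"tx": 0.7,"ty": 0.16,"tz": 1,"ax": 0,"ay": 0,"az": 0},{"gripper": 1,"tx": 0.7,"ty": 0.16,"tz": 1,"ax": 0,"ay": 0,"az": 0},{"gripper": 1,"tx": 0.7,"ty": 0.16,"tz": 1,"ax": 0,"ay": 0,"az": 0},{"gripper": 1,"tx": 0.7,"ty": 0.16,"tz": 1,"ax": 0,"ay": 0,"az": 0},{"gripper": 1,"tx": 0.7,"ty": 0.15,"tz": 0.74,"ax": 0,"ay": 0,"az": 0},{"gripper": 1,"tx": 0.5,"ty": 0,"tz": 0,"ax": 0,"ay": 0,"az": 0},{"gripper": 1,"tx": 0,"ty": 0,"tz": 0,"ax": 0,"ay": 0,"az": 0},{"gripper": 1,"tx": 0,"ty": 0,"tz": 0,"ax": 0,"ay": 0,"az": 0}]}}

```text
t: 3.43
eef_pos: [0.4706, 0.1712, 0.2595]
ee_rot: [-1.011, 1.57, -2.271]
force: [0.5, 0.5, -0.0]
width: 0.0877
```

```bash
python3 - <<'E'
from h import *
show(); plan(.471,.170,.028,.312,-1)
for n in("top","side"): cv2.imwrite(f"pics/{n}1.png",cv2.resize(optics.grab_frame(n)[100:310,140:420,::-1],None,fx=2.8,fy=2.8))
E
```

```text
t 3.43 grasp [0.4705 0.1711 0.1005] x [-0.001 -0.001 -1.   ] z [ 0.306 -0.952  0.001] F [ 0.48  0.5  -0.01] M [-0.069 -0.061 -0.046] Mtool [ 0.046 -0.084  0.037] w 0.0877 q [ 0.74  0.22 -0.56  0.   -0.79  1.14]
to go, tool frame, units of rows: shift [2.902 0.003 0.049] turn [-0.014  0.006  0.01 ] | shift in target frame [ 2.902e+00 -1.000e-03  5.100e-02]
```

View pics/side1.png

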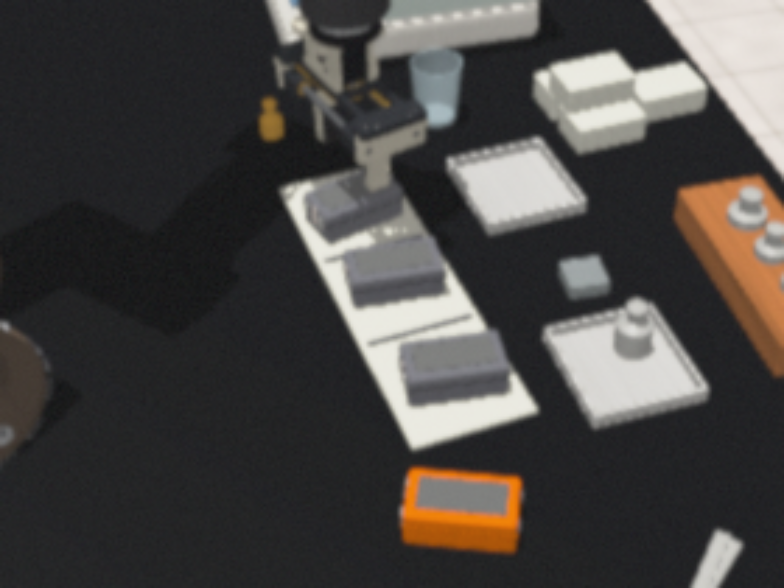

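View pics/top1.png

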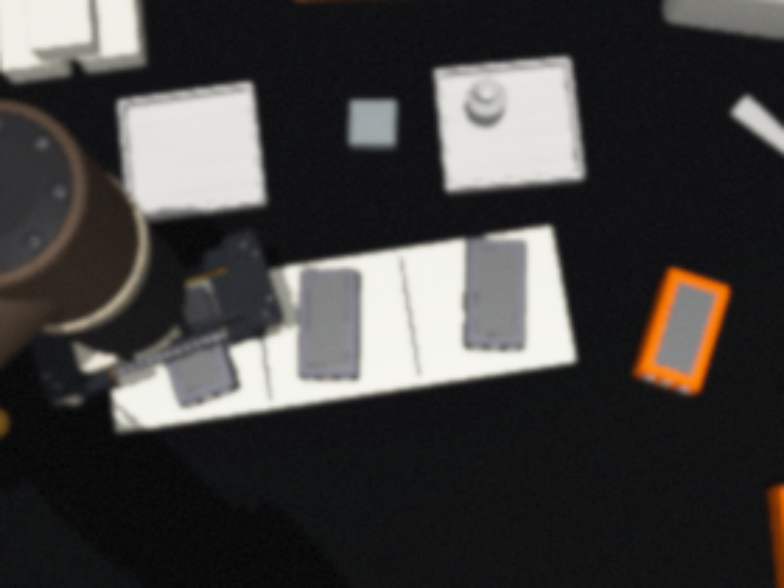

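The side view shows the open jaws straddling the left case, aligned with it. Next: descend and grip.

{"op": "play_rows", "data": {"steps": [{"gripper": 1,"tx": 0.8,"ty": 0,"tz": 0.05,"ax": 0,"ay": 0,"az": 0},{"gripper": 1,"tx": 0.8,"ty": 0,"tz": 0,"ax": 0,"ay": 0,"az": 0},{"gripper": 1,"tx": 0.8,"ty": 0,"tz": 0,"ax": 0,"ay": 0,"az": 0},{"gripper": 1,"tx": 0.5,"ty": 0,"tz": 0,"ax": 0,"ay": 0,"az": 0},{"gripper": 1,"tx": 0,"ty": 0,"tz": 0,"ax": 0,"ay": 0,"az": 0},{"gripper": 0,"tx": 0,"ty": 0,"tz": 0,"ax": 0,"ay": 0,"az": 0},{"gripper": 0,"tx": 0,"ty": 0,"tz": 0,"ax": 0,"ay": 0,"az": 0},{"gripper": 0,"tx": 0,"ty": 0,"tz": 0,"ax": 0,"ay": 0,"az": 0},{"gripper": 0,"tx": 0,"ty": 0,"tz": 0,"ax": 0,"ay": 0,"az": 0},{"gripper": 0,"tx": 0,"ty": 0,"tz": 0,"ax": 0,"ay": 0,"az": 0},{"gripper": 0,"tx": 0,"ty": 0,"tz": 0,"ax": 0,"ay": 0,"az": 0},{"gripper": 0,"tx": 0,"ty": 0,"tz": 0,"ax": 0,"ay": 0,"az": 0}], "newtons": 50}}

```text
t: 4.53
eef_pos: [0.4714, 0.171, 0.1879]
ee_rot: [1.992, 1.569, 0.734]
force: [-2.7, 2.2, 6.6]
width: 0.0556
```

```bash
python3 - <<'E'
from h import *
show()
E
```

```text
t 4.53 grasp [0.4716 0.1712 0.0289] x [ 0.001  0.001 -1.   ] z [ 0.307 -0.952 -0.001] F [-2.71  2.24  6.64] M [ 0.78   0.907 -0.038] Mtool [ 0.04   1.021 -0.624] w 0.0556 q [ 0.74  0.33 -0.63  0.   -0.61  1.14]
```

{"op": "play_rows", "data": {"steps": [{"gripper": 0,"tx": -0.5,"ty": 0,"tz": 0,"ax": 0,"ay": 0,"az": 0},{"gripper": 0,"tx": -0.9,"ty": 0,"tz": 0,"ax": 0,"ay": 0,"az": 0},{"gripper": 0,"tx": -0.9,"ty": 0,"tz": 0,"ax": 0,"ay": 0,"az": 0},{"gripper": 0,"tx": -0.9,"ty": 0,"tz": 0,"ax": 0,"ay": 0,"az": 0},{"gripper": 0,"tx": -0.6,"ty": 0,"tz": 0,"ax": 0,"ay": 0,"az": 0},{"gripper": 0,"tx": 0,"ty": 0,"tz": 0,"ax": 0,"ay": 0,"az": 0},{"gripper": 0,"tx": 0,"ty": 0,"tz": 0,"ax": 0,"ay": 0,"az": 0},{"gripper": 0,"tx": 0,"ty": 0,"tz": 0,"ax": 0,"ay": 0,"az": 0}]}}

```text
t: 5.2
eef_pos: [0.4703, 0.17, 0.2807]
ee_rot: [-1.419, 1.568, -2.679]
force: [0.3, 0.1, -6.0]
width: 0.0556
```

```bash
python3 - <<'E'
from h import *
show()
for i in range(3):
    im=optics.grab_frame(["top","side","side"][i]); show()
cv2.imwrite("pics/side2.png",cv2.resize(im[100:310,140:420,::-1],None,fx=2.8,fy=2.8))
E
```

```text
t 5.2 grasp [0.47   0.1698 0.1217] x [-0.002 -0.001 -1.   ] z [ 0.306 -0.952  0.   ] F [ 0.26  0.15 -5.95] M [-0.125 -0.04   0.006] Mtool [-0.006 -0.132 -0.   ] w 0.0556 q [ 0.74  0.19 -0.53 -0.   -0.85  1.14]
t 5.25 grasp [0.47   0.1698 0.1215] x [-0.003 -0.002 -1.   ] z [ 0.306 -0.952  0.001] F [ 0.09 -0.29 -4.74] M [-0.094  0.005 -0.01 ] Mtool [ 0.01  -0.088 -0.033] w 0.0559 q [ 0.74  0.19 -0.53 -0.   -0.85  1.14]
t 5.3 grasp [0.4701 0.1698 0.1216] x [-0.002 -0.002 -1.   ] z [ 0.307 -0.952  0.001] F [ 0.98  0.23 -5.26] M [-0.09  -0.039 -0.038] Mtool [ 0.039 -0.098  0.01 ] w 0.0562 q [ 0.74  0.2  -0.53 -0.   -0.85  1.14]
t 5.35 grasp [0.4703 0.1699 0.1217] x [-0.002 -0.002 -1.   ] z [ 0.307 -0.952  0.001] F [ 0.51  0.32 -4.53] M [-0.101 -0.064 -0.009] Mtool [ 0.009 -0.116  0.03 ] w 0.0555 q [ 0.74  0.2  -0.53 -0.   -0.85  1.14]
```

View pics/side2.png

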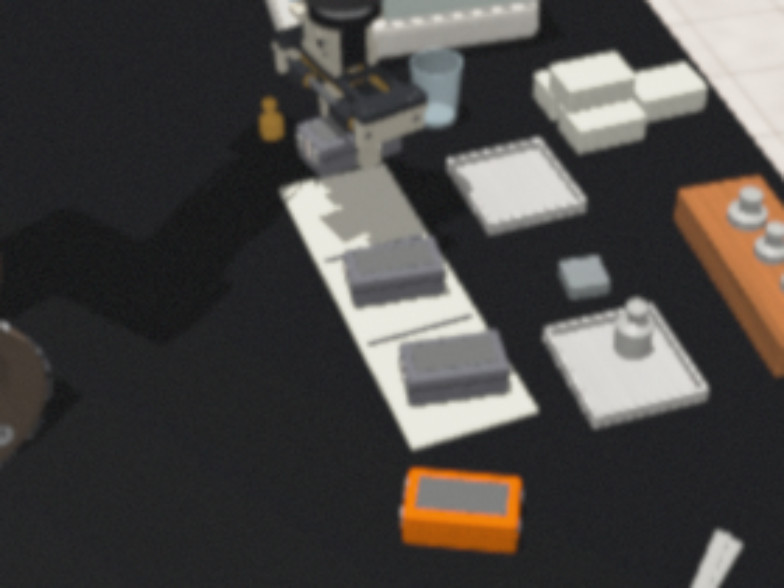

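The case is held level and clear of the mat. Next I'll rock it along its length.

{"op": "play_rows", "data": {"steps": [{"gripper": 0,"tx": 0.035,"ty": -0.665,"tz": 0,"ax": 0,"ay": 0,"az": 1},{"gripper": 0,"tx": 0.035,"ty": -0.665,"tz": 0,"ax": 0,"ay": 0,"az": 1},{"gripper": 0,"tx": 0.035,"ty": -0.665,"tz": 0,"ax": 0,"ay": 0,"az": 1},{"gripper": 0,"tx": 0,"ty": 0,"tz": 0,"ax": 0,"ay": 0,"az": 0},{"gripper": 0,"tx": 0,"ty": 0,"tz": 0,"ax": 0,"ay": 0,"az": 0},{"gripper": 0,"tx": 0,"ty": 0,"tz": 0,"ax": 0,"ay": 0,"az": 0},{"gripper": 0,"tx": 0,"ty": 0,"tz": 0,"ax": 0,"ay": 0,"az": 0},{"gripper": 0,"tx": 0,"ty": 0,"tz": 0,"ax": 0,"ay": 0,"az": 0},{"gripper": 0,"tx": 0,"ty": 0,"tz": 0,"ax": 0,"ay": 0,"az": 0},{"gripper": 0,"tx": 0,"ty": 0,"tz": 0,"ax": 0,"ay": 0,"az": 0},{"gripper": 0,"tx": 0.02,"ty": 0.4,"tz": 0,"ax": 0,"ay": 0,"az": -0.6},{"gripper": 0,"tx": 0.02,"ty": 0.4,"tz": 0,"ax": 0,"ay": 0,"az": -0.6},{"gripper": 0,"tx": 0.02,"ty": 0.4,"tz": 0,"ax": 0,"ay": 0,"az": -0.6},{"gripper": 0,"tx": 0.02,"ty": 0.4,"tz": 0,"ax": 0,"ay": 0,"az": -0.6},{"gripper": 0,"tx": 0.02,"ty": 0.4,"tz": 0,"ax": 0,"ay": 0,"az": -0.6},{"gripper": 0,"tx": 0,"ty": 0,"tz": 0,"ax": 0,"ay": 0,"az": 0},{"gripper": 0,"tx": 0,"ty": 0,"tz": 0,"ax": 0,"ay": 0,"az": 0},{"gripper": 0,"tx": 0,"ty": 0,"tz": 0,"ax": 0,"ay": 0,"az": 0}]}}

```text
t: 6.85
eef_pos: [0.4774, 0.1696, 0.2815]
ee_rot: [-1.264, 1.547, -2.529]
force: [-0.3, 0.4, -5.5]
width: 0.0558
```

```bash
cat >> h.py <<'E'
def meas(n=10):
    A=[]
    for i in range(n):
        im=optics.grab_frame("side"); s=telemetry.get_state(); p,R=pose(s); A.append([*R.inv().apply(s["moment"]),*s["force"]])
    A=np.array(A); print("mean Mtool,F",np.round(A.mean(0),3),"sem",np.round(A.std(0)/np.sqrt(n),3)); return im
E
python3 - <<'E'
from h import *
show(); meas(); show()
E
```

```text
t 6.85 grasp [0.4743 0.1674 0.1226] x [-0.02  -0.014 -1.   ] z [ 0.302 -0.953  0.007] F [-0.32  0.36 -5.5 ] M [-0.092 -0.077  0.041] Mtool [-0.038 -0.112  0.046] w 0.0558 q [ 0.73  0.21 -0.51 -0.   -0.88  1.15]
mean Mtool,F [ 0.015 -0.034  0.108 -0.184  0.022 -4.731] sem [0.012 0.01  0.009 0.128 0.191 0.181]
t 7.35 grasp [0.4745 0.1678 0.1233] x [-0.02  -0.013 -1.   ] z [ 0.303 -0.953  0.007] F [-0.63  0.09 -4.38] M [ 0.033 -0.122 -0.012] Mtool [ 0.013 -0.005  0.126] w 0.0556 q [ 0.73  0.21 -0.51 -0.   -0.88  1.15]
```

{"op": "play_rows", "data": {"steps": [{"gripper": 0,"tx": 0.035,"ty": 0.665,"tz": 0,"ax": 0,"ay": 0,"az": -1},{"gripper": 0,"tx": 0.035,"ty": 0.665,"tz": 0,"ax": 0,"ay": 0,"az": -1},{"gripper": 0,"tx": 0.035,"ty": 0.665,"tz": 0,"ax": 0,"ay": 0,"az": -1},{"gripper": 0,"tx": 0,"ty": 0,"tz": 0,"ax": 0,"ay": 0,"az": 0},{"gripper": 0,"tx": 0,"ty": 0,"tz": 0,"ax": 0,"ay": 0,"az": 0},{"gripper": 0,"tx": 0,"ty": 0,"tz": 0,"ax": 0,"ay": 0,"az": 0},{"gripper": 0,"tx": 0,"ty": 0,"tz": 0,"ax": 0,"ay": 0,"az": 0},{"gripper": 0,"tx": 0,"ty": 0,"tz": 0,"ax": 0,"ay": 0,"az": 0},{"gripper": 0,"tx": 0,"ty": 0,"tz": 0,"ax": 0,"ay": 0,"az": 0},{"gripper": 0,"tx": 0,"ty": 0,"tz": 0,"ax": 0,"ay": 0,"az": 0},{"gripper": 0,"tx": 0.02,"ty": -0.4,"tz": 0,"ax": 0,"ay": 0,"az": 0.6},{"gripper": 0,"tx": 0.02,"ty": -0.4,"tz": 0,"ax": 0,"ay": 0,"az": 0.6},{"gripper": 0,"tx": 0.02,"ty": -0.4,"tz": 0,"ax": 0,"ay": 0,"az": 0.6},{"gripper": 0,"tx": 0.02,"ty": -0.4,"tz": 0,"ax": 0,"ay": 0,"az": 0.6},{"gripper": 0,"tx": 0.02,"ty": -0.4,"tz": 0,"ax": 0,"ay": 0,"az": 0.6},{"gripper": 0,"tx": 0,"ty": 0,"tz": 0,"ax": 0,"ay": 0,"az": 0},{"gripper": 0,"tx": 0,"ty": 0,"tz": 0,"ax": 0,"ay": 0,"az": 0},{"gripper": 0,"tx": 0,"ty": 0,"tz": 0,"ax": 0,"ay": 0,"az": 0}]}}

```text
t: 8.85
eef_pos: [0.4778, 0.1701, 0.2817]
ee_rot: [-1.29, 1.546, -2.553]
force: [1.3, 0.7, -4.4]
width: 0.0559
```

```bash
python3 - <<'E'
from h import *
show(); im=meas(); show()
cv2.imwrite("pics/side3.png",cv2.resize(im[100:310,140:420,::-1],None,fx=2.8,fy=2.8))
E
```

```text
t 8.85 grasp [0.4745 0.1679 0.1228] x [-0.021 -0.014 -1.   ] z [ 0.303 -0.953  0.007] F [ 1.26  0.65 -4.41] M [ 0.116 -0.196  0.035] Mtool [-0.035  0.051  0.222] w 0.0559 q [ 0.73  0.21 -0.51 -0.   -0.88  1.15]
mean Mtool,F [ 0.006 -0.027  0.13   0.111  0.228 -4.965] sem [0.008 0.007 0.009 0.176 0.128 0.082]
t 9.35 grasp [0.4743 0.1676 0.122 ] x [-0.021 -0.014 -1.   ] z [ 0.302 -0.953  0.007] F [ 0.43 -0.16 -5.05] M [ 0.001 -0.095 -0.001] Mtool [ 0.003 -0.028  0.091] w 0.0559 q [ 0.73  0.21 -0.51 -0.   -0.88  1.15]
```

View pics/side3.png

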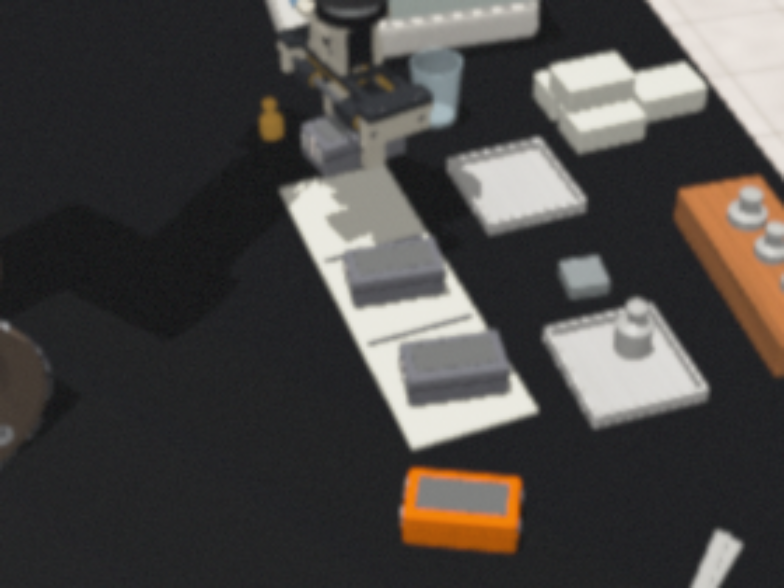

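The moment about the jaw axis is 0.108 after one tilt and 0.130 after the other, so it barely changes and the left case is silent. I'll level it and put it back.

```bash
python3 - <<'E'
from h import *
plan(.4714,.1710,.0292,.312,-1)
E
```

```text
to go, tool frame, units of rows: shift [ 3.712 -0.134 -0.146] turn [-0.046  0.068  0.228] | shift in target frame [ 3.709 -0.222 -0.121]
```

{"op": "play_rows", "data": {"steps": [{"gripper": 0,"tx": 0,"ty": 0,"tz": 0,"ax": -0.046,"ay": 0.068,"az": 0.228},{"gripper": 0,"tx": 0.4,"ty": -0.222,"tz": -0.121,"ax": 0,"ay": 0,"az": 0},{"gripper": 0,"tx": 0.8,"ty": 0,"tz": 0,"ax": 0,"ay": 0,"az": 0},{"gripper": 0,"tx": 0.8,"ty": 0,"tz": 0,"ax": 0,"ay": 0,"az": 0},{"gripper": 0,"tx": 0.6,"ty": 0,"tz": 0,"ax": 0,"ay": 0,"az": 0},{"gripper": 0,"tx": 0.5,"ty": 0,"tz": 0,"ax": 0,"ay": 0,"az": 0},{"gripper": 0,"tx": 0.2,"ty": 0,"tz": 0,"ax": 0,"ay": 0,"az": 0},{"gripper": 0,"tx": 0.2,"ty": 0,"tz": 0,"ax": 0,"ay": 0,"az": 0},{"gripper": 0,"tx": 0.1,"ty": 0,"tz": 0,"ax": 0,"ay": 0,"az": 0},{"gripper": 0,"tx": 0.1,"ty": 0,"tz": 0,"ax": 0,"ay": 0,"az": 0},{"gripper": 0,"tx": 0,"ty": 0,"tz": 0,"ax": 0,"ay": 0,"az": 0},{"gripper": 0,"tx": 0,"ty": 0,"tz": 0,"ax": 0,"ay": 0,"az": 0}]}}

```text
t: 10.35
eef_pos: [0.4715, 0.1712, 0.1891]
ee_rot: [1.898, 1.569, 0.64]
force: [-0.0, 0.1, -5.5]
width: 0.0558
```

```bash
python3 - <<'E'
from h import *
show()
im=optics.grab_frame("side"); show()
cv2.imwrite("pics/side4.png",cv2.resize(im[100:310,140:420,::-1],None,fx=2.8,fy=2.8))
E
```

```text
t 10.35 grasp [0.4717 0.1713 0.0301] x [ 0.001  0.001 -1.   ] z [ 0.307 -0.952 -0.   ] F [-0.03  0.05 -5.49] M [-0.019 -0.049  0.002] Mtool [-0.002 -0.033  0.041] w 0.0558 q [ 0.74  0.33 -0.62  0.   -0.61  1.14]
t 10.4 grasp [0.4717 0.1713 0.0301] x [ 0.001  0.001 -1.   ] z [ 0.307 -0.952 -0.   ] F [ 0.91  0.33 -4.15] M [-0.049 -0.015  0.054] Mtool [-0.054 -0.051 -0.001] w 0.0561 q [ 0.74  0.33 -0.62  0.   -0.61  1.14]
```

View pics/side4.png

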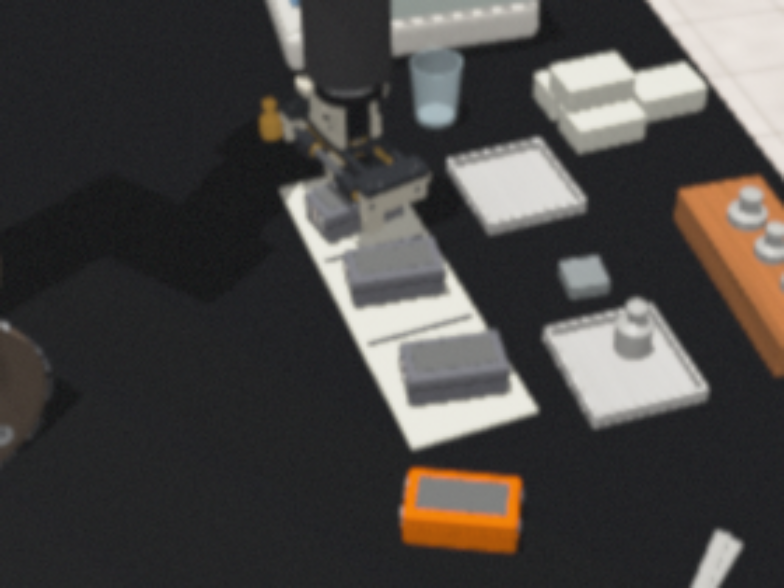

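{"op": "play_rows", "data": {"steps": [{"gripper": 0,"tx": 0.03,"ty": 0,"tz": 0,"ax": 0,"ay": 0,"az": 0},{"gripper": 0,"tx": 0.03,"ty": 0,"tz": 0,"ax": 0,"ay": 0,"az": 0},{"gripper": 0,"tx": 0,"ty": 0,"tz": 0,"ax": 0,"ay": 0,"az": 0}]}}

```text
t: 10.65
eef_pos: [0.4715, 0.1712, 0.188]
ee_rot: [1.859, 1.569, 0.601]
force: [-2.8, -0.1, 4.0]
width: 0.0552
```

```bash
python3 - <<'E'
from h import *
show()
E
```

```text
t 10.65 grasp [0.4717 0.1714 0.029 ] x [ 0.001  0.001 -1.   ] z [ 0.307 -0.952 -0.   ] F [-2.76 -0.05  4.05] M [-0.075  0.883 -0.057] Mtool [ 0.058  0.2   -0.863] w 0.0552 q [ 0.74  0.33 -0.63  0.   -0.61  1.14]
```

{"op": "play_rows", "data": {"steps": [{"gripper": 1,"tx": 0,"ty": 0,"tz": 0,"ax": 0,"ay": 0,"az": 0},{"gripper": 1,"tx": 0,"ty": 0,"tz": 0,"ax": 0,"ay": 0,"az": 0},{"gripper": 1,"tx": 0,"ty": 0,"tz": 0,"ax": 0,"ay": 0,"az": 0},{"gripper": 1,"tx": 0,"ty": 0,"tz": 0,"ax": 0,"ay": 0,"az": 0},{"gripper": 1,"tx": 0,"ty": 0,"tz": 0,"ax": 0,"ay": 0,"az": 0},{"gripper": 1,"tx": -0.3,"ty": 0,"tz": 0,"ax": 0,"ay": 0,"az": 0},{"gripper": 1,"tx": -0.9,"ty": 0,"tz": 0,"ax": 0,"ay": 0,"az": 0},{"gripper": 1,"tx": -0.9,"ty": 0,"tz": 0,"ax": 0,"ay": 0,"az": 0},{"gripper": 1,"tx": -0.9,"ty": 0,"tz": 0,"ax": 0,"ay": 0,"az": 0},{"gripper": 1,"tx": -0.5,"ty": 0,"tz": 0,"ax": 0,"ay": 0,"az": 0},{"gripper": 1,"tx": 0,"ty": 0,"tz": 0,"ax": 0,"ay": 0,"az": 0}]}}

```text
t: 11.57
eef_pos: [0.4721, 0.1716, 0.2782]
ee_rot: [1.876, 1.565, 0.618]
force: [1.4, 0.8, -1.0]
width: 0.0875
```

```bash
python3 - <<'E'
from h import *
show(); plan(.4875,.0442,.10,-.045,-1)
im=optics.grab_frame("side"); 
cv2.imwrite("pics/side5.png",cv2.resize(im[100:310,140:420,::-1],None,fx=2.8,fy=2.8))
E
```

```text
t 11.57 grasp [0.473  0.1722 0.1192] x [ 0.005  0.004 -1.   ] z [ 0.308 -0.951 -0.002] F [ 1.39  0.8  -1.03] M [-0.019 -0.107 -0.019] Mtool [ 0.018 -0.051  0.096] w 0.0875 q [ 0.74  0.2  -0.54  0.   -0.83  1.14]
to go, tool frame, units of rows: shift [ 0.753 -0.988  5.039] turn [ 3.417 -0.028 -0.053] | shift in target frame [0.768 0.843 5.063]
```

View pics/side5.png

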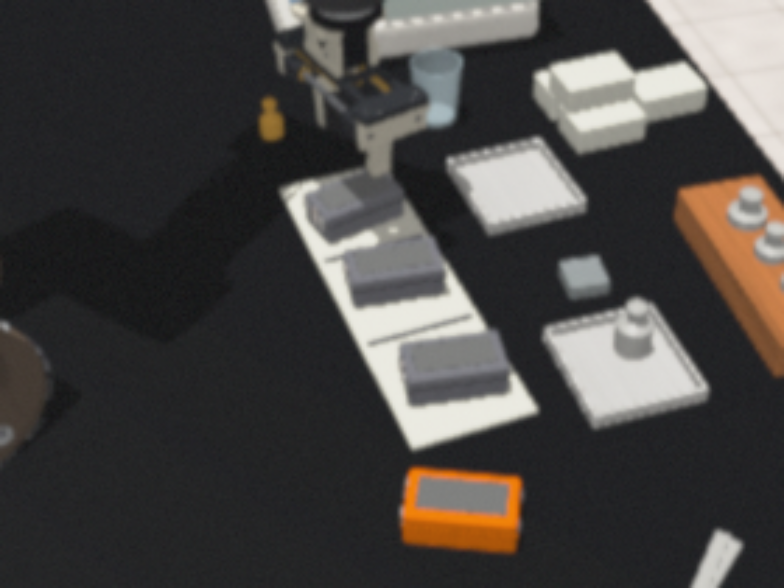

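The left case is back flat on its place. Now the middle one.

{"op": "play_rows", "data": {"steps": [{"gripper": 1,"tx": 0,"ty": 0,"tz": 0,"ax": 0.86,"ay": -0.01,"az": -0.01},{"gripper": 1,"tx": 0,"ty": 0,"tz": 0,"ax": 0.85,"ay": -0.01,"az": -0.01},{"gripper": 1,"tx": 0,"ty": 0,"tz": 0,"ax": 0.85,"ay": -0.01,"az": -0.02},{"gripper": 1,"tx": 0,"ty": 0,"tz": 0,"ax": 0.86,"ay": 0,"az": -0.01},{"gripper": 1,"tx": 0,"ty": 0.15,"tz": 0.85,"ax": 0,"ay": 0,"az": 0},{"gripper": 1,"tx": 0,"ty": 0.15,"tz": 0.85,"ax": 0,"ay": 0,"az": 0},{"gripper": 1,"tx": 0.1,"ty": 0.14,"tz": 0.85,"ax": 0,"ay": 0,"az": 0},{"gripper": 1,"tx": 0.2,"ty": 0.14,"tz": 0.85,"ax": 0,"ay": 0,"az": 0},{"gripper": 1,"tx": 0.2,"ty": 0.14,"tz": 0.85,"ax": 0,"ay": 0,"az": 0},{"gripper": 1,"tx": 0.25,"ty": 0.12,"tz": 0.81,"ax": 0,"ay": 0,"az": 0},{"gripper": 1,"tx": 0,"ty": 0,"tz": 0,"ax": 0,"ay": 0,"az": 0},{"gripper": 1,"tx": 0,"ty": 0,"tz": 0,"ax": 0,"ay": 0,"az": 0}]}}

```text
t: 12.62
eef_pos: [0.486, 0.0426, 0.2553]
ee_rot: [-0.912, 1.563, -2.531]
force: [0.3, 0.9, 0.8]
width: 0.0874
```

```bash
python3 - <<'E'
from h import *
show(); plan(.4875,.0442,.0285,-.045,-1)
for n in("top","side"): cv2.imwrite(f"pics/{n}6.png",cv2.resize(optics.grab_frame(n)[100:310,140:420,::-1],None,fx=2.8,fy=2.8))
E
```

```text
t 12.62 grasp [0.485  0.0419 0.0963] x [-0.006 -0.004 -1.   ] z [-0.048 -0.999  0.005] F [0.33 0.89 0.8 ] M [ 0.005 -0.038  0.041] Mtool [-0.041  0.007  0.038] w 0.0874 q [ 0.49  0.21 -0.59  0.   -0.78  1.03]
to go, tool frame, units of rows: shift [ 2.712  0.073 -0.079] turn [-0.029  0.044  0.057] | shift in target frame [ 2.713  0.057 -0.067]
```

View pics/top6.png

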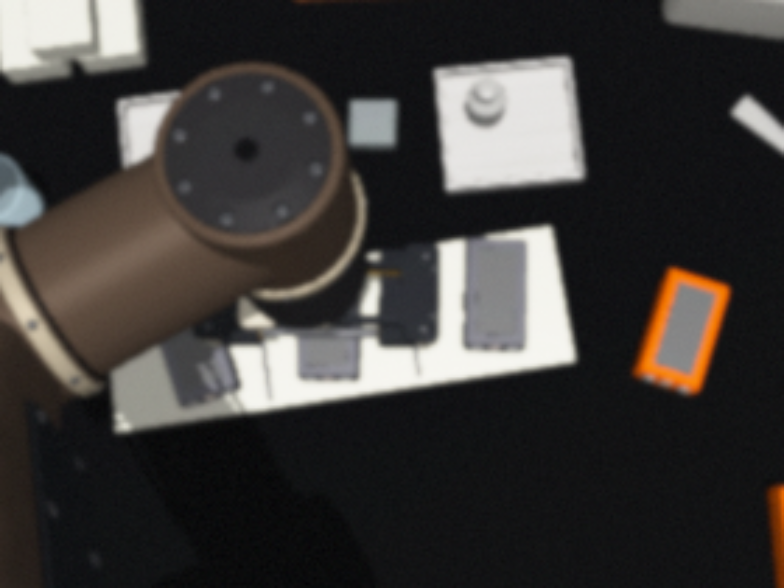

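View pics/side6.png

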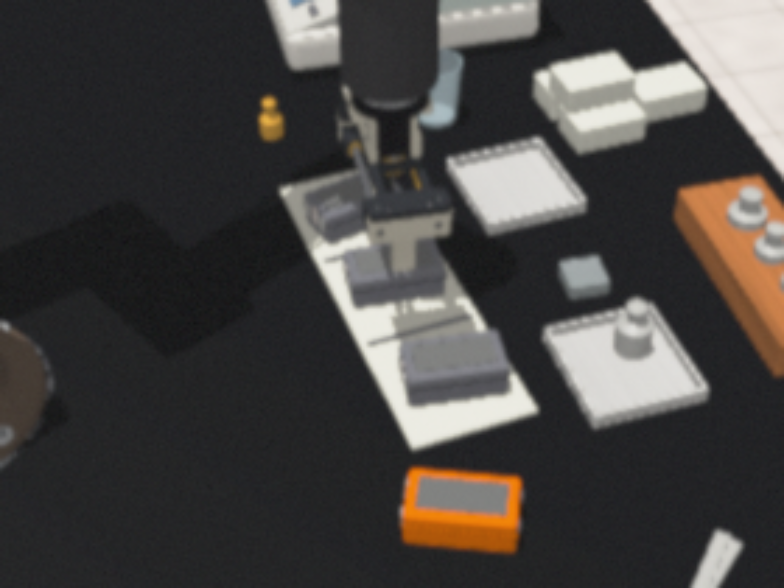

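{"op": "play_rows", "data": {"steps": [{"gripper": 1,"tx": 0.7,"ty": 0.06,"tz": -0.07,"ax": -0.03,"ay": 0.04,"az": 0.06},{"gripper": 1,"tx": 0.8,"ty": 0,"tz": 0,"ax": 0,"ay": 0,"az": 0},{"gripper": 1,"tx": 0.7,"ty": 0,"tz": 0,"ax": 0,"ay": 0,"az": 0},{"gripper": 1,"tx": 0.5,"ty": 0,"tz": 0,"ax": 0,"ay": 0,"az": 0},{"gripper": 1,"tx": 0,"ty": 0,"tz": 0,"ax": 0,"ay": 0,"az": 0},{"gripper": 0,"tx": 0,"ty": 0,"tz": 0,"ax": 0,"ay": 0,"az": 0},{"gripper": 0,"tx": 0,"ty": 0,"tz": 0,"ax": 0,"ay": 0,"az": 0},{"gripper": 0,"tx": 0,"ty": 0,"tz": 0,"ax": 0,"ay": 0,"az": 0},{"gripper": 0,"tx": 0,"ty": 0,"tz": 0,"ax": 0,"ay": 0,"az": 0},{"gripper": 0,"tx": 0,"ty": 0,"tz": 0,"ax": 0,"ay": 0,"az": 0},{"gripper": 0,"tx": 0,"ty": 0,"tz": 0,"ax": 0,"ay": 0,"az": 0},{"gripper": 0,"tx": 0,"ty": 0,"tz": 0,"ax": 0,"ay": 0,"az": 0}]}}

```text
t: 13.72
eef_pos: [0.4883, 0.0455, 0.1894]
ee_rot: [1.928, 1.567, 0.315]
force: [-2.5, 2.0, 7.0]
width: 0.0557
```

```bash
python3 - <<'E'
from h import *
show()
E
```

```text
t 13.72 grasp [0.4889 0.0457 0.0304] x [ 0.004  0.001 -1.   ] z [-0.043 -0.999 -0.001] F [-2.54  2.03  7.04] M [ 0.756  0.64  -0.027] Mtool [ 0.03   0.727 -0.672] w 0.0557 q [ 0.49  0.32 -0.65  0.   -0.6   1.03]
```

{"op": "play_rows", "data": {"steps": [{"gripper": 0,"tx": -0.5,"ty": 0,"tz": 0,"ax": 0,"ay": 0,"az": 0},{"gripper": 0,"tx": -0.9,"ty": 0,"tz": 0,"ax": 0,"ay": 0,"az": 0},{"gripper": 0,"tx": -0.9,"ty": 0,"tz": 0,"ax": 0,"ay": 0,"az": 0},{"gripper": 0,"tx": -0.9,"ty": 0,"tz": 0,"ax": 0,"ay": 0,"az": 0},{"gripper": 0,"tx": -0.6,"ty": 0,"tz": 0,"ax": 0,"ay": 0,"az": 0},{"gripper": 0,"tx": 0,"ty": 0,"tz": 0,"ax": 0,"ay": 0,"az": 0},{"gripper": 0,"tx": 0,"ty": 0,"tz": 0,"ax": 0,"ay": 0,"az": 0},{"gripper": 0,"tx": 0.035,"ty": -0.665,"tz": 0,"ax": 0,"ay": 0,"az": 1},{"gripper": 0,"tx": 0.035,"ty": -0.665,"tz": 0,"ax": 0,"ay": 0,"az": 1},{"gripper": 0,"tx": 0.035,"ty": -0.665,"tz": 0,"ax": 0,"ay": 0,"az": 1},{"gripper": 0,"tx": 0,"ty": 0,"tz": 0,"ax": 0,"ay": 0,"az": 0},{"gripper": 0,"tx": 0,"ty": 0,"tz": 0,"ax": 0,"ay": 0,"az": 0},{"gripper": 0,"tx": 0,"ty": 0,"tz": 0,"ax": 0,"ay": 0,"az": 0},{"gripper": 0,"tx": 0,"ty": 0,"tz": 0,"ax": 0,"ay": 0,"az": 0},{"gripper": 0,"tx": 0,"ty": 0,"tz": 0,"ax": 0,"ay": 0,"az": 0},{"gripper": 0,"tx": 0,"ty": 0,"tz": 0,"ax": 0,"ay": 0,"az": 0},{"gripper": 0,"tx": 0,"ty": 0,"tz": 0,"ax": 0,"ay": 0,"az": 0}]}}

```text
t: 15.13
eef_pos: [0.4478, 0.0439, 0.2788]
ee_rot: [1.542, 1.286, -0.077]
force: [0.8, -0.7, -4.6]
width: 0.0558
```

```bash
python3 - <<'E'
from h import *
show(); plan(.4889,.0457,.12,-.045,-1)
E
```

```text
t 15.13 grasp [0.4923 0.0405 0.1262] x [ 0.28  -0.022 -0.96 ] z [-0.049 -0.999  0.008] F [ 0.82 -0.68 -4.61] M [0.154 1.306 0.03 ] Mtool [-0.014  0.097 -1.312] w 0.0558 q [ 0.58  0.03 -0.91  0.42 -0.43  0.57]
to go, tool frame, units of rows: shift [ 0.451  1.574 -0.153] turn [-0.031  0.082 -2.714] | shift in target frame [-0.007  1.638 -0.146]
```

{"op": "play_rows", "data": {"steps": [{"gripper": 0,"tx": 0.02,"ty": 0.36,"tz": -0.03,"ax": 0,"ay": 0.02,"az": -0.54},{"gripper": 0,"tx": 0.02,"ty": 0.36,"tz": -0.03,"ax": 0,"ay": 0.02,"az": -0.54},{"gripper": 0,"tx": 0.02,"ty": 0.36,"tz": -0.03,"ax": 0,"ay": 0.02,"az": -0.54},{"gripper": 0,"tx": 0.02,"ty": 0.36,"tz": -0.03,"ax": 0,"ay": 0.02,"az": -0.54},{"gripper": 0,"tx": 0.02,"ty": 0.36,"tz": -0.03,"ax": 0,"ay": 0,"az": -0.54},{"gripper": 0,"tx": 0,"ty": 0,"tz": 0,"ax": 0,"ay": 0,"az": 0},{"gripper": 0,"tx": 0,"ty": 0,"tz": 0,"ax": 0,"ay": 0,"az": 0},{"gripper": 0,"tx": 0,"ty": 0,"tz": 0,"ax": 0,"ay": 0,"az": 0}]}}

```text
t: 15.8
eef_pos: [0.4916, 0.0451, 0.2835]
ee_rot: [1.414, 1.569, -0.205]
force: [-0.8, -0.2, -4.5]
width: 0.0556
```

```bash
python3 - <<'E'
from h import *
show(); meas(); show()
E
```

```text
t 15.8 grasp [0.4919 0.045  0.1245] x [ 0.002 -0.    -1.   ] z [-0.048 -0.999  0.   ] F [-0.81 -0.17 -4.45] M [-0.08  -0.028  0.037] Mtool [-0.038 -0.078  0.031] w 0.0556 q [ 0.49  0.18 -0.55  0.   -0.84  1.03]
mean Mtool,F [ 0.006 -0.029  0.029 -0.222  0.209 -4.225] sem [0.008 0.011 0.008 0.186 0.177 0.115]
t 16.3 grasp [0.4922 0.0454 0.1251] x [ 0.002  0.    -1.   ] z [-0.047 -0.999 -0.   ] F [-0.77  0.7  -3.6 ] M [-0.012 -0.011  0.03 ] Mtool [-0.03  -0.012  0.011] w 0.0556 q [ 0.49  0.18 -0.54  0.   -0.85  1.03]
```

{"op": "play_rows", "data": {"steps": [{"gripper": 0,"tx": 0.035,"ty": 0.665,"tz": 0,"ax": 0,"ay": 0,"az": -1},{"gripper": 0,"tx": 0.035,"ty": 0.665,"tz": 0,"ax": 0,"ay": 0,"az": -1},{"gripper": 0,"tx": 0.035,"ty": 0.665,"tz": 0,"ax": 0,"ay": 0,"az": -1},{"gripper": 0,"tx": 0,"ty": 0,"tz": 0,"ax": 0,"ay": 0,"az": 0},{"gripper": 0,"tx": 0,"ty": 0,"tz": 0,"ax": 0,"ay": 0,"az": 0},{"gripper": 0,"tx": 0,"ty": 0,"tz": 0,"ax": 0,"ay": 0,"az": 0},{"gripper": 0,"tx": 0,"ty": 0,"tz": 0,"ax": 0,"ay": 0,"az": 0},{"gripper": 0,"tx": 0,"ty": 0,"tz": 0,"ax": 0,"ay": 0,"az": 0},{"gripper": 0,"tx": 0,"ty": 0,"tz": 0,"ax": 0,"ay": 0,"az": 0},{"gripper": 0,"tx": 0,"ty": 0,"tz": 0,"ax": 0,"ay": 0,"az": 0},{"gripper": 0,"tx": 0.02,"ty": -0.4,"tz": 0,"ax": 0,"ay": 0,"az": 0.6},{"gripper": 0,"tx": 0.02,"ty": -0.4,"tz": 0,"ax": 0,"ay": 0,"az": 0.6},{"gripper": 0,"tx": 0.02,"ty": -0.4,"tz": 0,"ax": 0,"ay": 0,"az": 0.6},{"gripper": 0,"tx": 0.02,"ty": -0.4,"tz": 0,"ax": 0,"ay": 0,"az": 0.6},{"gripper": 0,"tx": 0.02,"ty": -0.4,"tz": 0,"ax": 0,"ay": 0,"az": 0.6},{"gripper": 0,"tx": 0,"ty": 0,"tz": 0,"ax": 0,"ay": 0,"az": 0},{"gripper": 0,"tx": 0,"ty": 0,"tz": 0,"ax": 0,"ay": 0,"az": 0},{"gripper": 0,"tx": 0,"ty": 0,"tz": 0,"ax": 0,"ay": 0,"az": 0}]}}

```text
t: 17.8
eef_pos: [0.4921, 0.0456, 0.2837]
ee_rot: [1.857, 1.569, 0.24]
force: [-0.5, 0.3, -4.0]
width: 0.0557
```

```bash
python3 - <<'E'
from h import *
show(); im=meas(); show(); plan(.4889,.0457,.0312,-.043,-1)
cv2.imwrite("pics/side7.png",cv2.resize(im[100:310,140:420,::-1],None,fx=2.8,fy=2.8))
E
```

```text
t 17.8 grasp [0.4923 0.0456 0.1247] x [ 0.001  0.    -1.   ] z [-0.047 -0.999 -0.   ] F [-0.51  0.35 -3.97] M [ 0.013 -0.016  0.002] Mtool [-0.002  0.014  0.016] w 0.0557 q [ 0.49  0.18 -0.54  0.   -0.85  1.03]
mean Mtool,F [ 2.000e-03 -3.600e-02  4.000e-03  1.500e-02 -3.100e-01 -4.158e+00] sem [0.007 0.008 0.011 0.13  0.127 0.212]
t 18.3 grasp [0.4921 0.0453 0.1239] x [ 0.001 -0.    -1.   ] z [-0.048 -0.999  0.   ] F [ 0.36 -0.24 -3.65] M [-0.073  0.071 -0.047] Mtool [ 0.047 -0.076 -0.068] w 0.0556 q [ 0.49  0.18 -0.55  0.   -0.84  1.03]
to go, tool frame, units of rows: shift [ 3.709 -0.125 -0.011] turn [-0.044  0.002 -0.012] | shift in target frame [ 3.709 -0.12  -0.011]
```

View pics/side7.png

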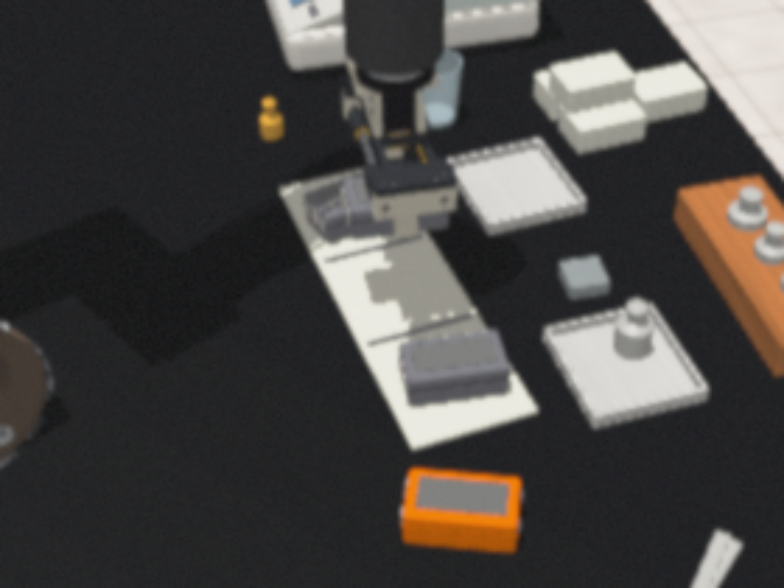

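The moment is 0.029 and then 0.004, so the middle case is silent too. Setting it back.

{"op": "play_rows", "data": {"steps": [{"gripper": 0,"tx": 0.4,"ty": -0.12,"tz": -0.01,"ax": -0.04,"ay": 0,"az": -0.01},{"gripper": 0,"tx": 0.8,"ty": 0,"tz": 0,"ax": 0,"ay": 0,"az": 0},{"gripper": 0,"tx": 0.8,"ty": 0,"tz": 0,"ax": 0,"ay": 0,"az": 0},{"gripper": 0,"tx": 0.6,"ty": 0,"tz": 0,"ax": 0,"ay": 0,"az": 0},{"gripper": 0,"tx": 0.5,"ty": 0,"tz": 0,"ax": 0,"ay": 0,"az": 0},{"gripper": 0,"tx": 0.2,"ty": 0,"tz": 0,"ax": 0,"ay": 0,"az": 0},{"gripper": 0,"tx": 0.2,"ty": 0,"tz": 0,"ax": 0,"ay": 0,"az": 0},{"gripper": 0,"tx": 0.1,"ty": 0,"tz": 0,"ax": 0,"ay": 0,"az": 0},{"gripper": 0,"tx": 0.1,"ty": 0,"tz": 0,"ax": 0,"ay": 0,"az": 0},{"gripper": 0,"tx": 0.03,"ty": 0,"tz": 0,"ax": 0,"ay": 0,"az": 0},{"gripper": 0,"tx": 0,"ty": 0,"tz": 0,"ax": 0,"ay": 0,"az": 0},{"gripper": 0,"tx": 0,"ty": 0,"tz": 0,"ax": 0,"ay": 0,"az": 0}]}}

```text
t: 19.3
eef_pos: [0.489, 0.0458, 0.1903]
ee_rot: [1.856, 1.569, 0.243]
force: [0.9, 0.5, -4.4]
width: 0.0558
```

```bash
python3 - <<'E'
from h import *
show()
E
```

```text
t 19.3 grasp [0.4892 0.0459 0.0313] x [ 0.001  0.    -1.   ] z [-0.043 -0.999 -0.   ] F [ 0.9   0.51 -4.42] M [-0.041 -0.027  0.019] Mtool [-0.019 -0.04   0.029] w 0.0558 q [ 0.49  0.32 -0.65  0.   -0.61  1.03]
```

{"op": "play_rows", "data": {"steps": [{"gripper": 0,"tx": 0.03,"ty": 0,"tz": 0,"ax": 0,"ay": 0,"az": 0},{"gripper": 0,"tx": 0.02,"ty": 0,"tz": 0,"ax": 0,"ay": 0,"az": 0},{"gripper": 0,"tx": 0,"ty": 0,"tz": 0,"ax": 0,"ay": 0,"az": 0}]}}

```text
t: 19.55
eef_pos: [0.489, 0.0458, 0.1894]
ee_rot: [1.849, 1.569, 0.235]
force: [-2.8, 0.7, 4.7]
width: 0.0554
```

```bash
python3 - <<'E'
from h import *
show()
E
```

```text
t 19.55 grasp [0.4893 0.0459 0.0304] x [ 0.002  0.    -1.   ] z [-0.043 -0.999 -0.   ] F [-2.81  0.74  4.7 ] M [0.169 0.925 0.057] Mtool [-0.056  0.129 -0.931] w 0.0554 q [ 0.49  0.32 -0.65  0.   -0.6   1.03]
```

{"op": "play_rows", "data": {"steps": [{"gripper": 1,"tx": 0,"ty": 0,"tz": 0,"ax": 0,"ay": 0,"az": 0},{"gripper": 1,"tx": 0,"ty": 0,"tz": 0,"ax": 0,"ay": 0,"az": 0},{"gripper": 1,"tx": 0,"ty": 0,"tz": 0,"ax": 0,"ay": 0,"az": 0},{"gripper": 1,"tx": 0,"ty": 0,"tz": 0,"ax": 0,"ay": 0,"az": 0},{"gripper": 1,"tx": 0,"ty": 0,"tz": 0,"ax": 0,"ay": 0,"az": 0},{"gripper": 1,"tx": -0.3,"ty": 0,"tz": 0,"ax": 0,"ay": 0,"az": 0},{"gripper": 1,"tx": -0.9,"ty": 0,"tz": 0,"ax": 0,"ay": 0,"az": 0},{"gripper": 1,"tx": -0.9,"ty": 0,"tz": 0,"ax": 0,"ay": 0,"az": 0},{"gripper": 1,"tx": -0.9,"ty": 0,"tz": 0,"ax": 0,"ay": 0,"az": 0},{"gripper": 1,"tx": -0.5,"ty": 0,"tz": 0,"ax": 0,"ay": 0,"az": 0},{"gripper": 1,"tx": 0,"ty": 0,"tz": 0,"ax": 0,"ay": 0,"az": 0}]}}

```text
t: 20.47
eef_pos: [0.4897, 0.0461, 0.2797]
ee_rot: [1.951, 1.565, 0.338]
force: [0.5, -0.0, -0.0]
width: 0.0875
```

```bash
python3 - <<'E'
from h import *
show(); plan(.5095,-.1095,.10,-.06,-1)
im=optics.grab_frame("side"); 
cv2.imwrite("pics/side8.png",cv2.resize(im[100:310,140:420,::-1],None,fx=2.8,fy=2.8))
E
```

```text
t 20.47 grasp [0.4907 0.0465 0.1207] x [ 0.006  0.002 -1.   ] z [-0.043 -0.999 -0.002] F [ 0.52 -0.02 -0.03] M [-0.027 -0.088  0.014] Mtool [-0.014 -0.023  0.089] w 0.0875 q [ 0.49  0.18 -0.56  0.   -0.83  1.03]
to go, tool frame, units of rows: shift [0.818 1.05  6.187] turn [ 0.166 -0.023 -0.056] | shift in target frame [0.826 1.162 6.166]
```

View pics/side8.png

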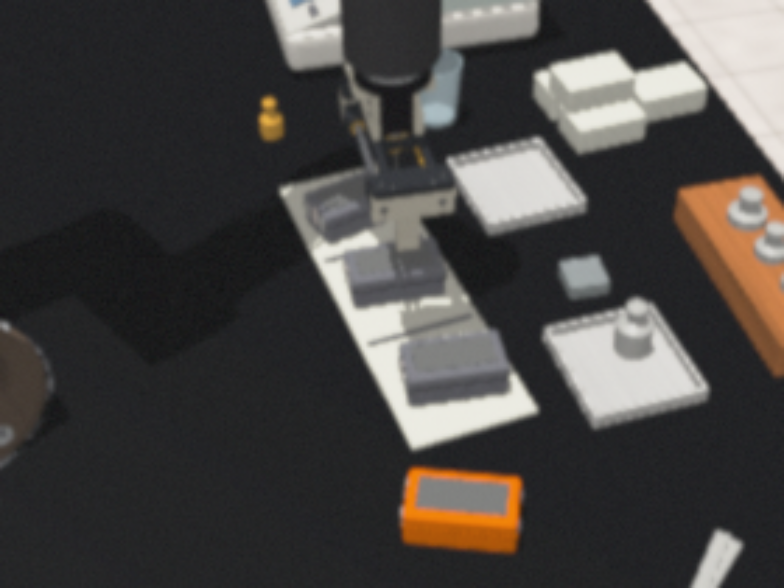

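The middle case is back on its place. On to the right one, which is also to be shaken and set back as asked.

{"op": "play_rows", "data": {"steps": [{"gripper": 1,"tx": 0,"ty": 0,"tz": 0,"ax": 0.166,"ay": -0.02,"az": -0.05},{"gripper": 1,"tx": 0,"ty": 0.17,"tz": 0.87,"ax": 0,"ay": 0,"az": 0},{"gripper": 1,"tx": 0,"ty": 0.17,"tz": 0.9,"ax": 0,"ay": 0,"az": 0},{"gripper": 1,"tx": 0,"ty": 0.17,"tz": 0.9,"ax": 0,"ay": 0,"az": 0},{"gripper": 1,"tx": 0.2,"ty": 0.17,"tz": 0.9,"ax": 0,"ay": 0,"az": 0},{"gripper": 1,"tx": 0.2,"ty": 0.17,"tz": 0.9,"ax": 0,"ay": 0,"az": 0},{"gripper": 1,"tx": 0.2,"ty": 0.16,"tz": 0.9,"ax": 0,"ay": 0,"az": 0},{"gripper": 1,"tx": 0.22,"ty": 0.15,"tz": 0.8,"ax": 0,"ay": 0,"az": 0},{"gripper": 1,"tx": 0,"ty": 0,"tz": 0,"ax": 0,"ay": 0,"az": 0},{"gripper": 1,"tx": 0,"ty": 0,"tz": 0,"ax": 0,"ay": 0,"az": 0}]}}

```text
t: 21.35
eef_pos: [0.5077, -0.111, 0.2543]
ee_rot: [-1.246, 1.562, -2.881]
force: [0.7, 0.6, -0.3]
width: 0.0873
```

```bash
python3 - <<'E'
from h import *
show(); plan(.5095,-.1095,.029,-.06,-1)
for n in("top","side"): cv2.imwrite(f"pics/{n}9.png",cv2.resize(optics.grab_frame(n)[100:310,140:420,::-1],None,fx=2.8,fy=2.8))
E
```

```text
t 21.35 grasp [ 0.5065 -0.1113  0.0953] x [-0.008 -0.002 -1.   ] z [-0.064 -0.998  0.003] F [ 0.72  0.63 -0.34] M [ 0.045 -0.002 -0.022] Mtool [ 0.021  0.045 -0.001] w 0.0873 q [ 0.16  0.26 -0.52  0.   -0.8   1.34]
to go, tool frame, units of rows: shift [ 2.651  0.087 -0.07 ] turn [-0.035  0.025  0.075] | shift in target frame [ 2.652  0.067 -0.063]
```

View pics/side9.png

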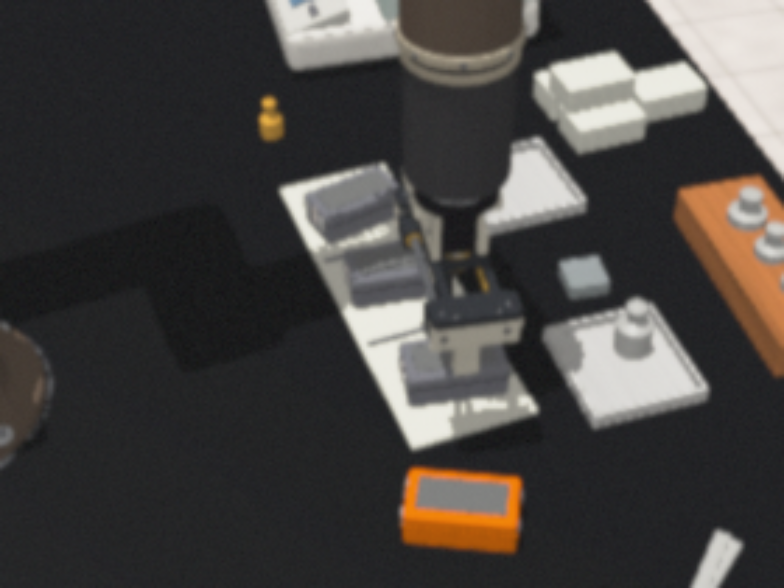

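View pics/top9.png

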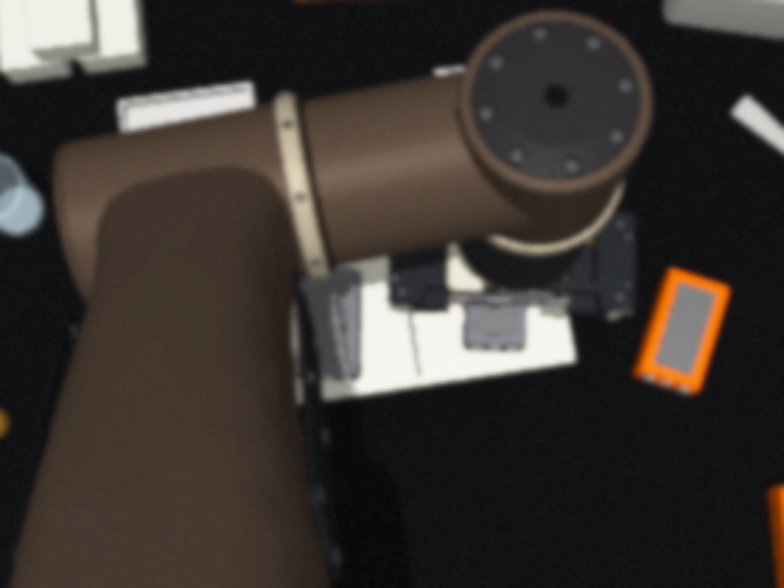

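{"op": "play_rows", "data": {"steps": [{"gripper": 1,"tx": 0.7,"ty": 0.07,"tz": -0.06,"ax": -0.03,"ay": 0.03,"az": 0.07},{"gripper": 1,"tx": 0.8,"ty": 0,"tz": 0,"ax": 0,"ay": 0,"az": 0},{"gripper": 1,"tx": 0.7,"ty": 0,"tz": 0,"ax": 0,"ay": 0,"az": 0},{"gripper": 1,"tx": 0.5,"ty": 0,"tz": 0,"ax": 0,"ay": 0,"az": 0},{"gripper": 1,"tx": 0,"ty": 0,"tz": 0,"ax": 0,"ay": 0,"az": 0},{"gripper": 0,"tx": 0,"ty": 0,"tz": 0,"ax": 0,"ay": 0,"az": 0},{"gripper": 0,"tx": 0,"ty": 0,"tz": 0,"ax": 0,"ay": 0,"az": 0},{"gripper": 0,"tx": 0,"ty": 0,"tz": 0,"ax": 0,"ay": 0,"az": 0},{"gripper": 0,"tx": 0,"ty": 0,"tz": 0,"ax": 0,"ay": 0,"az": 0},{"gripper": 0,"tx": 0,"ty": 0,"tz": 0,"ax": 0,"ay": 0,"az": 0},{"gripper": 0,"tx": 0,"ty": 0,"tz": 0,"ax": 0,"ay": 0,"az": 0},{"gripper": 0,"tx": 0,"ty": 0,"tz": 0,"ax": 0,"ay": 0,"az": 0}]}}

```text
t: 22.45
eef_pos: [0.5105, -0.1085, 0.189]
ee_rot: [1.911, 1.567, 0.283]
force: [-1.8, 2.9, 6.5]
width: 0.0552
```

```bash
python3 - <<'E'
from h import *
show()
E
```

```text
t 22.45 grasp [ 0.5111 -0.1083  0.03  ] x [ 0.004  0.001 -1.   ] z [-0.057 -0.998 -0.001] F [-1.76  2.89  6.48] M [ 1.228  0.458 -0.03 ] Mtool [ 0.035  1.199 -0.527] w 0.0552 q [ 0.17  0.36 -0.58 -0.   -0.63  1.35]
```

{"op": "play_rows", "data": {"steps": [{"gripper": 0,"tx": -0.5,"ty": 0,"tz": 0,"ax": 0,"ay": 0,"az": 0},{"gripper": 0,"tx": -0.9,"ty": 0,"tz": 0,"ax": 0,"ay": 0,"az": 0},{"gripper": 0,"tx": -0.9,"ty": 0,"tz": 0,"ax": 0,"ay": 0,"az": 0},{"gripper": 0,"tx": -0.9,"ty": 0,"tz": 0,"ax": 0,"ay": 0,"az": 0},{"gripper": 0,"tx": -0.6,"ty": 0,"tz": 0,"ax": 0,"ay": 0,"az": 0},{"gripper": 0,"tx": 0,"ty": 0,"tz": 0,"ax": 0,"ay": 0,"az": 0},{"gripper": 0,"tx": 0,"ty": 0,"tz": 0,"ax": 0,"ay": 0,"az": 0},{"gripper": 0,"tx": 0.035,"ty": -0.665,"tz": 0,"ax": 0,"ay": 0,"az": 1},{"gripper": 0,"tx": 0.035,"ty": -0.665,"tz": 0,"ax": 0,"ay": 0,"az": 1},{"gripper": 0,"tx": 0.035,"ty": -0.665,"tz": 0,"ax": 0,"ay": 0,"az": 1},{"gripper": 0,"tx": 0,"ty": 0,"tz": 0,"ax": 0,"ay": 0,"az": 0},{"gripper": 0,"tx": 0,"ty": 0,"tz": 0,"ax": 0,"ay": 0,"az": 0},{"gripper": 0,"tx": 0,"ty": 0,"tz": 0,"ax": 0,"ay": 0,"az": 0},{"gripper": 0,"tx": 0,"ty": 0,"tz": 0,"ax": 0,"ay": 0,"az": 0},{"gripper": 0,"tx": 0,"ty": 0,"tz": 0,"ax": 0,"ay": 0,"az": 0},{"gripper": 0,"tx": 0,"ty": 0,"tz": 0,"ax": 0,"ay": 0,"az": 0},{"gripper": 0,"tx": 0,"ty": 0,"tz": 0,"ax": 0,"ay": 0,"az": 0}]}}

```text
t: 23.87
eef_pos: [0.4615, -0.1058, 0.2753]
ee_rot: [1.574, 1.254, -0.055]
force: [0.1, 1.2, -5.5]
width: 0.0558
```

```bash
python3 - <<'E'
from h import *
show(); plan(.5095,-.1095,.12,-.06,-1)
E
```

```text
t 23.87 grasp [ 0.5109 -0.1085  0.1242] x [ 0.311 -0.017 -0.95 ] z [-0.058 -0.998 -0.001] F [ 0.06  1.18 -5.52] M [ 0.034  1.56  -0.006] Mtool [-0.01  -0.056 -1.559] w 0.0558 q [ 0.22  0.07 -0.82  0.23 -0.38  1.09]
to go, tool frame, units of rows: shift [0.458 1.876 0.036] turn [ 0.019 -0.014 -3.024] | shift in target frame [-0.148  1.925  0.032]
```

{"op": "play_rows", "data": {"steps": [{"gripper": 0,"tx": 0.02,"ty": 0.4,"tz": 0,"ax": 0,"ay": 0,"az": -0.6},{"gripper": 0,"tx": 0.02,"ty": 0.4,"tz": 0,"ax": 0,"ay": 0,"az": -0.6},{"gripper": 0,"tx": 0.02,"ty": 0.4,"tz": 0,"ax": 0,"ay": 0,"az": -0.6},{"gripper": 0,"tx": 0.02,"ty": 0.4,"tz": 0,"ax": 0,"ay": 0,"az": -0.6},{"gripper": 0,"tx": 0.02,"ty": 0.4,"tz": 0,"ax": 0,"ay": 0,"az": -0.6},{"gripper": 0,"tx": 0,"ty": 0,"tz": 0,"ax": 0,"ay": 0,"az": 0},{"gripper": 0,"tx": 0,"ty": 0,"tz": 0,"ax": 0,"ay": 0,"az": 0},{"gripper": 0,"tx": 0,"ty": 0,"tz": 0,"ax": 0,"ay": 0,"az": 0}]}}

```text
t: 24.53
eef_pos: [0.5097, -0.1088, 0.2818]
ee_rot: [1.897, 1.567, 0.268]
force: [-0.2, 0.6, -4.7]
width: 0.056
```

```bash
python3 - <<'E'
from h import *
show(); meas(); show()
E
```

```text
t 24.53 grasp [ 0.5103 -0.1086  0.1228] x [ 0.003  0.001 -1.   ] z [-0.058 -0.998 -0.001] F [-0.19  0.63 -4.65] M [0.001 0.137 0.024] Mtool [-0.024 -0.007 -0.137] w 0.056 q [ 0.17  0.22 -0.49 -0.   -0.85  1.35]
mean Mtool,F [ 0.005 -0.038 -0.016  0.318  0.266 -4.925] sem [0.009 0.008 0.014 0.116 0.141 0.119]
t 25.03 grasp [ 0.5106 -0.1085  0.1235] x [ 0.003  0.001 -1.   ] z [-0.057 -0.998 -0.001] F [ 0.64  1.25 -4.54] M [-0.048  0.015 -0.001] Mtool [ 0.001 -0.049 -0.012] w 0.0559 q [ 0.17  0.22 -0.49 -0.   -0.86  1.35]
```

{"op": "play_rows", "data": {"steps": [{"gripper": 0,"tx": 0.035,"ty": 0.665,"tz": 0,"ax": 0,"ay": 0,"az": -1},{"gripper": 0,"tx": 0.035,"ty": 0.665,"tz": 0,"ax": 0,"ay": 0,"az": -1},{"gripper": 0,"tx": 0.035,"ty": 0.665,"tz": 0,"ax": 0,"ay": 0,"az": -1},{"gripper": 0,"tx": 0,"ty": 0,"tz": 0,"ax": 0,"ay": 0,"az": 0},{"gripper": 0,"tx": 0,"ty": 0,"tz": 0,"ax": 0,"ay": 0,"az": 0},{"gripper": 0,"tx": 0,"ty": 0,"tz": 0,"ax": 0,"ay": 0,"az": 0},{"gripper": 0,"tx": 0,"ty": 0,"tz": 0,"ax": 0,"ay": 0,"az": 0},{"gripper": 0,"tx": 0,"ty": 0,"tz": 0,"ax": 0,"ay": 0,"az": 0},{"gripper": 0,"tx": 0,"ty": 0,"tz": 0,"ax": 0,"ay": 0,"az": 0},{"gripper": 0,"tx": 0,"ty": 0,"tz": 0,"ax": 0,"ay": 0,"az": 0},{"gripper": 0,"tx": 0.02,"ty": -0.4,"tz": 0,"ax": 0,"ay": 0,"az": 0.6},{"gripper": 0,"tx": 0.02,"ty": -0.4,"tz": 0,"ax": 0,"ay": 0,"az": 0.6},{"gripper": 0,"tx": 0.02,"ty": -0.4,"tz": 0,"ax": 0,"ay": 0,"az": 0.6},{"gripper": 0,"tx": 0.02,"ty": -0.4,"tz": 0,"ax": 0,"ay": 0,"az": 0.6},{"gripper": 0,"tx": 0.02,"ty": -0.4,"tz": 0,"ax": 0,"ay": 0,"az": 0.6},{"gripper": 0,"tx": 0,"ty": 0,"tz": 0,"ax": 0,"ay": 0,"az": 0},{"gripper": 0,"tx": 0,"ty": 0,"tz": 0,"ax": 0,"ay": 0,"az": 0},{"gripper": 0,"tx": 0,"ty": 0,"tz": 0,"ax": 0,"ay": 0,"az": 0}]}}

```text
t: 26.53
eef_pos: [0.5103, -0.1086, 0.282]
ee_rot: [1.969, 1.568, 0.341]
force: [0.7, -0.2, -4.7]
width: 0.056
```

```bash
python3 - <<'E'
from h import *
show(); im=meas(); show(); plan(.5111,-.1083,.0308,-.057,-1)
cv2.imwrite("pics/side10.png",cv2.resize(im[100:310,140:420,::-1],None,fx=2.8,fy=2.8))
E
```

```text
t 26.53 grasp [ 0.5106 -0.1085  0.123 ] x [ 0.002  0.001 -1.   ] z [-0.057 -0.998 -0.001] F [ 0.65 -0.19 -4.74] M [-0.056 -0.079 -0.006] Mtool [ 0.006 -0.051  0.082] w 0.056 q [ 0.17  0.22 -0.49 -0.   -0.86  1.35]
mean Mtool,F [-0.017 -0.037  0.019  0.099  0.118 -5.071] sem [0.007 0.005 0.012 0.124 0.184 0.119]
t 27.03 grasp [ 0.5104 -0.1086  0.1222] x [ 0.002  0.001 -1.   ] z [-0.058 -0.998 -0.001] F [ 0.38  0.41 -4.24] M [-0.04   0.029  0.011] Mtool [-0.012 -0.041 -0.026] w 0.0557 q [ 0.17  0.23 -0.49 -0.   -0.85  1.35]
to go, tool frame, units of rows: shift [ 3.658  0.034 -0.016] turn [-0.005 -0.009 -0.021] | shift in target frame [ 3.658  0.042 -0.02 ]
```

View pics/side10.png

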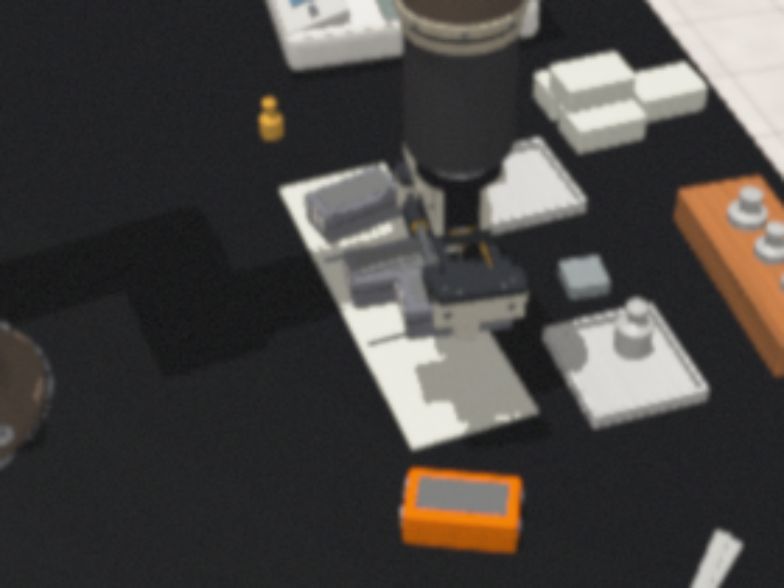

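All three changes so far are small (+0.02, −0.03, +0.03), so none shows the expected 0.13. My levelling was probably brisk enough to jolt the weight off its end. Lean also enters the reading at about 4.7 N m/rad, so I'll repeat on the case in hand, levelling gently and correcting for lean.

{"op": "play_rows", "data": {"steps": [{"gripper": 0,"tx": 0.022,"ty": -0.532,"tz": 0,"ax": 0,"ay": 0,"az": 0.8},{"gripper": 0,"tx": 0.022,"ty": -0.532,"tz": 0,"ax": 0,"ay": 0,"az": 0.8},{"gripper": 0,"tx": 0.022,"ty": -0.532,"tz": 0,"ax": 0,"ay": 0,"az": 0.8},{"gripper": 0,"tx": 0,"ty": 0,"tz": 0,"ax": 0,"ay": 0,"az": 0},{"gripper": 0,"tx": 0,"ty": 0,"tz": 0,"ax": 0,"ay": 0,"az": 0},{"gripper": 0,"tx": 0,"ty": 0,"tz": 0,"ax": 0,"ay": 0,"az": 0},{"gripper": 0,"tx": 0,"ty": 0,"tz": 0,"ax": 0,"ay": 0,"az": 0},{"gripper": 0,"tx": 0,"ty": 0,"tz": 0,"ax": 0,"ay": 0,"az": 0},{"gripper": 0,"tx": 0.006,"ty": 0.266,"tz": 0,"ax": 0,"ay": 0,"az": -0.4},{"gripper": 0,"tx": 0.006,"ty": 0.266,"tz": 0,"ax": 0,"ay": 0,"az": -0.4},{"gripper": 0,"tx": 0.006,"ty": 0.266,"tz": 0,"ax": 0,"ay": 0,"az": -0.4},{"gripper": 0,"tx": 0.006,"ty": 0.266,"tz": 0,"ax": 0,"ay": 0,"az": -0.4},{"gripper": 0,"tx": 0,"ty": 0.0665,"tz": 0,"ax": 0,"ay": 0,"az": -0.1},{"gripper": 0,"tx": 0,"ty": 0.0665,"tz": 0,"ax": 0,"ay": 0,"az": -0.1},{"gripper": 0,"tx": 0,"ty": 0.0665,"tz": 0,"ax": 0,"ay": 0,"az": -0.1},{"gripper": 0,"tx": 0,"ty": 0.0665,"tz": 0,"ax": 0,"ay": 0,"az": -0.1},{"gripper": 0,"tx": 0,"ty": 0.0665,"tz": 0,"ax": 0,"ay": 0,"az": -0.1},{"gripper": 0,"tx": 0,"ty": 0.0665,"tz": 0,"ax": 0,"ay": 0,"az": -0.1},{"gripper": 0,"tx": 0,"ty": 0.0665,"tz": 0,"ax": 0,"ay": 0,"az": -0.1},{"gripper": 0,"tx": 0,"ty": 0.0665,"tz": 0,"ax": 0,"ay": 0,"az": -0.1}]}}

```text
t: 28.7
eef_pos: [0.51, -0.1087, 0.2816]
ee_rot: [2.047, 1.568, 0.418]
force: [0.2, -0.0, -4.7]
width: 0.0561
```

```bash
cat >> h.py <<'E'
def meas2(n=12,skip=3):
    A=[]
    for i in range(n):
        optics.grab_frame("side"); s=telemetry.get_state(); p,R=pose(s); m=R.as_matrix()
        y=np.cross(m[:,2],[0,0,-1.]); lean=m[:,0]@(y/np.linalg.norm(y))
        A.append([R.inv().apply(s["moment"])[2],lean,s["force"][2]])
    A=np.array(A); B=A[skip:]; c=B[:,0]-4.7*B[:,1]
    print("t",round(s["t"],2),"Mz",np.round(A[:,0],3),"lean",np.round(B[:,1].mean(),4),"Mz mean",B[:,0].mean().round(4),"corr(-)",c.mean().round(4),"corr(+)",(B[:,0]+4.7*B[:,1]).mean().round(4),"sem",(B[:,0].std()/len(B)**.5).round(4),"Fz",B[:,2].mean().round(2))
E
python3 - <<'E'
from h import *
meas2(); show()
E
```

```text
t 29.3 Mz [ 0.36  -0.014 -0.039  0.014  0.027 -0.028 -0.004 -0.013 -0.013  0.01
  0.043  0.006] lean 0.0028 Mz mean 0.0046 corr(-) -0.0087 corr(+) 0.0178 sem 0.0069 Fz -4.8
t 29.3 grasp [ 0.5103 -0.1085  0.1225] x [ 0.003  0.001 -1.   ] z [-0.057 -0.998 -0.001] F [-0.03 -0.57 -4.92] M [-0.057 -0.003 -0.01 ] Mtool [ 0.01  -0.057  0.006] w 0.0559 q [ 0.17  0.22 -0.49 -0.   -0.85  1.35]
```

{"op": "play_rows", "data": {"steps": [{"gripper": 0,"tx": 0.022,"ty": 0.532,"tz": 0,"ax": 0,"ay": 0,"az": -0.8},{"gripper": 0,"tx": 0.022,"ty": 0.532,"tz": 0,"ax": 0,"ay": 0,"az": -0.8},{"gripper": 0,"tx": 0.022,"ty": 0.532,"tz": 0,"ax": 0,"ay": 0,"az": -0.8},{"gripper": 0,"tx": 0,"ty": 0,"tz": 0,"ax": 0,"ay": 0,"az": 0},{"gripper": 0,"tx": 0,"ty": 0,"tz": 0,"ax": 0,"ay": 0,"az": 0},{"gripper": 0,"tx": 0,"ty": 0,"tz": 0,"ax": 0,"ay": 0,"az": 0},{"gripper": 0,"tx": 0,"ty": 0,"tz": 0,"ax": 0,"ay": 0,"az": 0},{"gripper": 0,"tx": 0,"ty": 0,"tz": 0,"ax": 0,"ay": 0,"az": 0},{"gripper": 0,"tx": 0.006,"ty": -0.266,"tz": 0,"ax": 0,"ay": 0,"az": 0.4},{"gripper": 0,"tx": 0.006,"ty": -0.266,"tz": 0,"ax": 0,"ay": 0,"az": 0.4},{"gripper": 0,"tx": 0.006,"ty": -0.266,"tz": 0,"ax": 0,"ay": 0,"az": 0.4},{"gripper": 0,"tx": 0.006,"ty": -0.266,"tz": 0,"ax": 0,"ay": 0,"az": 0.4},{"gripper": 0,"tx": 0,"ty": -0.0665,"tz": 0,"ax": 0,"ay": 0,"az": 0.1},{"gripper": 0,"tx": 0,"ty": -0.0665,"tz": 0,"ax": 0,"ay": 0,"az": 0.1},{"gripper": 0,"tx": 0,"ty": -0.0665,"tz": 0,"ax": 0,"ay": 0,"az": 0.1},{"gripper": 0,"tx": 0,"ty": -0.0665,"tz": 0,"ax": 0,"ay": 0,"az": 0.1},{"gripper": 0,"tx": 0,"ty": -0.0665,"tz": 0,"ax": 0,"ay": 0,"az": 0.1},{"gripper": 0,"tx": 0,"ty": -0.0665,"tz": 0,"ax": 0,"ay": 0,"az": 0.1},{"gripper": 0,"tx": 0,"ty": -0.0665,"tz": 0,"ax": 0,"ay": 0,"az": 0.1},{"gripper": 0,"tx": 0,"ty": -0.0665,"tz": 0,"ax": 0,"ay": 0,"az": 0.1}]}}

```text
t: 30.97
eef_pos: [0.5098, -0.1087, 0.2813]
ee_rot: [1.851, 1.567, 0.222]
force: [0.6, 0.1, -4.9]
width: 0.0555
```

```bash
python3 - <<'E'
from h import *
meas2(); show(); plan(.5111,-.1083,.0300,-.057,-1)
E
```

```text
t 31.57 Mz [-0.295 -0.017  0.054  0.006  0.056  0.032 -0.026 -0.032  0.039 -0.03
 -0.014 -0.029] lean 0.0026 Mz mean 0.0003 corr(-) -0.0121 corr(+) 0.0126 sem 0.0107 Fz -4.78
t 31.57 grasp [ 0.5104 -0.1085  0.1225] x [ 0.003  0.001 -1.   ] z [-0.057 -0.998 -0.001] F [ 0.12  0.56 -4.81] M [0.002 0.029 0.003] Mtool [-0.002  0.    -0.029] w 0.0558 q [ 0.17  0.22 -0.49 -0.   -0.85  1.35]
to go, tool frame, units of rows: shift [ 3.7    0.034 -0.014] turn [-0.005 -0.01  -0.025] | shift in target frame [ 3.7    0.043 -0.018]
```

The change is −0.004, so the right case is silent. I'll set it back and retest the middle one gently.

{"op": "play_rows", "data": {"steps": [{"gripper": 0,"tx": 0.4,"ty": 0.043,"tz": -0.018,"ax": 0,"ay": -0.01,"az": -0.025},{"gripper": 0,"tx": 0.8,"ty": 0,"tz": 0,"ax": 0,"ay": 0,"az": 0},{"gripper": 0,"tx": 0.8,"ty": 0,"tz": 0,"ax": 0,"ay": 0,"az": 0},{"gripper": 0,"tx": 0.7,"ty": 0,"tz": 0,"ax": 0,"ay": 0,"az": 0},{"gripper": 0,"tx": 0.5,"ty": 0,"tz": 0,"ax": 0,"ay": 0,"az": 0},{"gripper": 0,"tx": 0.2,"ty": 0,"tz": 0,"ax": 0,"ay": 0,"az": 0},{"gripper": 0,"tx": 0.15,"ty": 0,"tz": 0,"ax": 0,"ay": 0,"az": 0},{"gripper": 0,"tx": 0.1,"ty": 0,"tz": 0,"ax": 0,"ay": 0,"az": 0},{"gripper": 0,"tx": 0.05,"ty": 0,"tz": 0,"ax": 0,"ay": 0,"az": 0},{"gripper": 0,"tx": 0.03,"ty": 0,"tz": 0,"ax": 0,"ay": 0,"az": 0},{"gripper": 0,"tx": 0,"ty": 0,"tz": 0,"ax": 0,"ay": 0,"az": 0}]}}

```text
t: 32.48
eef_pos: [0.5113, -0.1083, 0.1891]
ee_rot: [1.712, 1.569, 0.083]
force: [-1.4, -0.3, -2.2]
width: 0.0555
```

```bash
python3 - <<'E'
from h import *
show()
E
```

```text
t 32.48 grasp [ 0.5115 -0.1083  0.0301] x [ 0.001  0.    -1.   ] z [-0.057 -0.998 -0.   ] F [-1.39 -0.27 -2.17] M [0.054 0.38  0.042] Mtool [-0.041  0.032 -0.382] w 0.0555 q [ 0.17  0.36 -0.58  0.   -0.63  1.35]
```

{"op": "play_rows", "data": {"steps": [{"gripper": 1,"tx": 0,"ty": 0,"tz": 0,"ax": 0,"ay": 0,"az": 0},{"gripper": 1,"tx": 0,"ty": 0,"tz": 0,"ax": 0,"ay": 0,"az": 0},{"gripper": 1,"tx": 0,"ty": 0,"tz": 0,"ax": 0,"ay": 0,"az": 0},{"gripper": 1,"tx": 0,"ty": 0,"tz": 0,"ax": 0,"ay": 0,"az": 0},{"gripper": 1,"tx": -0.3,"ty": 0,"tz": 0,"ax": 0,"ay": 0,"az": 0},{"gripper": 1,"tx": -0.9,"ty": 0,"tz": 0,"ax": 0,"ay": 0,"az": 0},{"gripper": 1,"tx": -0.9,"ty": 0,"tz": 0,"ax": 0,"ay": 0,"az": 0},{"gripper": 1,"tx": -0.8,"ty": 0,"tz": 0,"ax": -0.134,"ay": 0,"az": 0},{"gripper": 1,"tx": 0,"ty": -0.166,"tz": -0.715,"ax": 0,"ay": 0,"az": 0},{"gripper": 1,"tx": 0,"ty": -0.166,"tz": -0.9,"ax": 0,"ay": 0,"az": 0},{"gripper": 1,"tx": 0,"ty": -0.166,"tz": -0.9,"ax": 0,"ay": 0,"az": 0},{"gripper": 1,"tx": 0,"ty": -0.166,"tz": -0.9,"ax": 0,"ay": 0,"az": 0},{"gripper": 1,"tx": 0,"ty": -0.166,"tz": -0.9,"ax": 0,"ay": 0,"az": 0},{"gripper": 1,"tx": 0,"ty": -0.166,"tz": -0.9,"ax": 0,"ay": 0,"az": 0},{"gripper": 1,"tx": 0,"ty": -0.166,"tz": -0.9,"ax": 0,"ay": 0,"az": 0},{"gripper": 1,"tx": 0,"ty": 0,"tz": 0,"ax": 0,"ay": 0,"az": 0},{"gripper": 1,"tx": 0,"ty": 0,"tz": 0,"ax": 0,"ay": 0,"az": 0}]}}

```text
t: 33.9
eef_pos: [0.4887, 0.0467, 0.2615]
ee_rot: [1.959, 1.57, 0.347]
force: [-0.2, -0.3, 0.4]
width: 0.0875
```

```bash
python3 - <<'E'
from h import *
show(); plan(.4891,.0459,.030,-.043,-1)
cv2.imwrite("pics/side11.png",cv2.resize(optics.grab_frame("side")[100:310,140:420,::-1],None,fx=2.8,fy=2.8))
E
```

```text
t 33.9 grasp [0.4888 0.0468 0.1025] x [ 0.001  0.    -1.   ] z [-0.041 -0.999 -0.   ] F [-0.24 -0.35  0.38] M [-0.08   0.011 -0.056] Mtool [ 0.056 -0.08  -0.008] w 0.0875 q [ 0.5   0.2  -0.58  0.   -0.79  1.03]
to go, tool frame, units of rows: shift [2.898 0.016 0.032] turn [ 0.018 -0.004 -0.009] | shift in target frame [2.898 0.019 0.031]
```

View pics/side11.png

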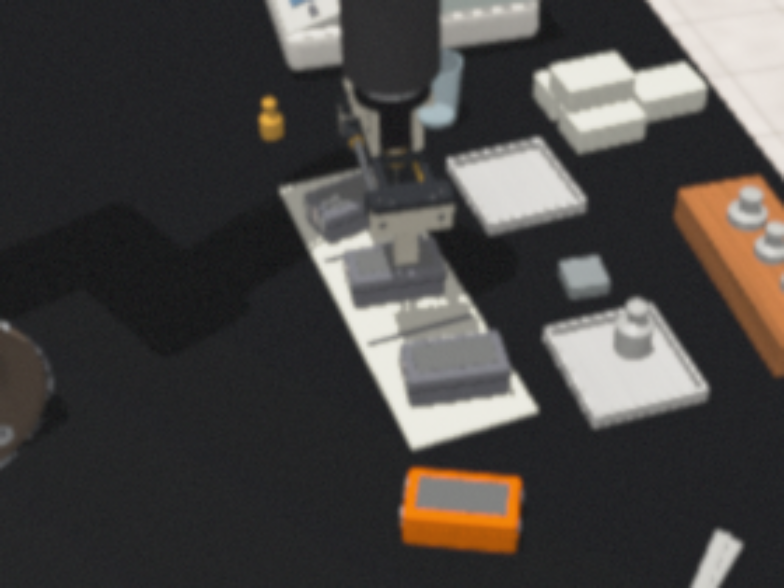

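{"op": "play_rows", "data": {"steps": [{"gripper": 1,"tx": 0.8,"ty": 0.02,"tz": 0.03,"ax": 0.02,"ay": 0,"az": 0},{"gripper": 1,"tx": 0.8,"ty": 0,"tz": 0,"ax": 0,"ay": 0,"az": 0},{"gripper": 1,"tx": 0.8,"ty": 0,"tz": 0,"ax": 0,"ay": 0,"az": 0},{"gripper": 1,"tx": 0.5,"ty": 0,"tz": 0,"ax": 0,"ay": 0,"az": 0},{"gripper": 0,"tx": 0,"ty": 0,"tz": 0,"ax": 0,"ay": 0,"az": 0},{"gripper": 0,"tx": 0,"ty": 0,"tz": 0,"ax": 0,"ay": 0,"az": 0},{"gripper": 0,"tx": 0,"ty": 0,"tz": 0,"ax": 0,"ay": 0,"az": 0},{"gripper": 0,"tx": 0,"ty": 0,"tz": 0,"ax": 0,"ay": 0,"az": 0},{"gripper": 0,"tx": 0,"ty": 0,"tz": 0,"ax": 0,"ay": 0,"az": 0},{"gripper": 0,"tx": 0,"ty": 0,"tz": 0,"ax": 0,"ay": 0,"az": 0}]}}

```text
t: 34.78
eef_pos: [0.4895, 0.0451, 0.1892]
ee_rot: [2.038, 1.569, 0.422]
force: [0.0, 0.2, 4.1]
width: 0.0553
```

```bash
python3 - <<'E'
from h import *
show()
E
```

```text
t 34.78 grasp [0.4898 0.0452 0.0302] x [ 0.002  0.001 -1.   ] z [-0.045 -0.999 -0.001] F [0.03 0.22 4.07] M [ 0.053  0.009 -0.042] Mtool [ 0.043  0.052 -0.012] w 0.0553 q [ 0.49  0.32 -0.65  0.   -0.6   1.03]
```

{"op": "play_rows", "data": {"steps": [{"gripper": 0,"tx": -0.5,"ty": 0,"tz": 0,"ax": 0,"ay": 0,"az": 0},{"gripper": 0,"tx": -0.9,"ty": 0,"tz": 0,"ax": 0,"ay": 0,"az": 0},{"gripper": 0,"tx": -0.9,"ty": 0,"tz": 0,"ax": 0,"ay": 0,"az": 0},{"gripper": 0,"tx": -0.9,"ty": 0,"tz": 0,"ax": 0,"ay": 0,"az": 0},{"gripper": 0,"tx": -0.4,"ty": 0,"tz": 0,"ax": 0,"ay": 0,"az": 0},{"gripper": 0,"tx": 0,"ty": 0,"tz": 0,"ax": 0,"ay": 0,"az": 0},{"gripper": 0,"tx": 0.022,"ty": -0.532,"tz": 0,"ax": 0,"ay": 0,"az": 0.8},{"gripper": 0,"tx": 0.022,"ty": -0.532,"tz": 0,"ax": 0,"ay": 0,"az": 0.8},{"gripper": 0,"tx": 0.022,"ty": -0.532,"tz": 0,"ax": 0,"ay": 0,"az": 0.8},{"gripper": 0,"tx": 0,"ty": 0,"tz": 0,"ax": 0,"ay": 0,"az": 0},{"gripper": 0,"tx": 0,"ty": 0,"tz": 0,"ax": 0,"ay": 0,"az": 0},{"gripper": 0,"tx": 0,"ty": 0,"tz": 0,"ax": 0,"ay": 0,"az": 0},{"gripper": 0,"tx": 0,"ty": 0,"tz": 0,"ax": 0,"ay": 0,"az": 0},{"gripper": 0,"tx": 0,"ty": 0,"tz": 0,"ax": 0,"ay": 0,"az": 0}]}}

```text
t: 35.95
eef_pos: [0.4507, 0.0473, 0.2736]
ee_rot: [1.574, 1.319, -0.043]
force: [0.8, -0.1, -4.0]
width: 0.0558
```

```bash
python3 - <<'E'
from h import *
show(); plan(.4891,.0459,.12,-.043,-1)
E
```

```text
t 35.95 grasp [0.4904 0.0456 0.1196] x [ 0.249 -0.011 -0.968] z [-0.046 -0.999 -0.001] F [ 0.82 -0.15 -4.04] M [0.027 1.157 0.034] Mtool [-0.039 -0.017 -1.157] w 0.0558 q [ 0.59  0.05 -0.87  0.34 -0.46  0.65]
to go, tool frame, units of rows: shift [ 0.174  1.54  -0.015] turn [-0.029 -0.004 -2.406] | shift in target frame [-0.215  1.535 -0.01 ]
```

{"op": "play_rows", "data": {"steps": [{"gripper": 0,"tx": 0.006,"ty": 0.266,"tz": 0,"ax": 0,"ay": 0,"az": -0.4},{"gripper": 0,"tx": 0.006,"ty": 0.266,"tz": 0,"ax": 0,"ay": 0,"az": -0.4},{"gripper": 0,"tx": 0.006,"ty": 0.266,"tz": 0,"ax": 0,"ay": 0,"az": -0.4},{"gripper": 0,"tx": 0.006,"ty": 0.266,"tz": 0,"ax": 0,"ay": 0,"az": -0.4},{"gripper": 0,"tx": 0,"ty": 0.0665,"tz": 0,"ax": 0,"ay": 0,"az": -0.1},{"gripper": 0,"tx": 0,"ty": 0.0665,"tz": 0,"ax": 0,"ay": 0,"az": -0.1},{"gripper": 0,"tx": 0,"ty": 0.0665,"tz": 0,"ax": 0,"ay": 0,"az": -0.1},{"gripper": 0,"tx": 0,"ty": 0.0665,"tz": 0,"ax": 0,"ay": 0,"az": -0.1},{"gripper": 0,"tx": 0,"ty": 0.0665,"tz": 0,"ax": 0,"ay": 0,"az": -0.1},{"gripper": 0,"tx": 0,"ty": 0.0665,"tz": 0,"ax": 0,"ay": 0,"az": -0.1},{"gripper": 0,"tx": 0,"ty": 0.0665,"tz": 0,"ax": 0,"ay": 0,"az": -0.1},{"gripper": 0,"tx": 0,"ty": 0.0665,"tz": 0,"ax": 0,"ay": 0,"az": -0.1}]}}

```text
t: 36.95
eef_pos: [0.4892, 0.0449, 0.2784]
ee_rot: [-1.73, 1.57, 2.937]
force: [0.1, -0.1, -3.7]
width: 0.0556
```

```bash
python3 - <<'E'
from h import *
meas2(10); show()
E
```

```text
t 37.45 Mz [0.295 0.114 0.071 0.098 0.087 0.067 0.128 0.055 0.121 0.044] lean 0.0002 Mz mean 0.0858 corr(-) 0.0849 corr(+) 0.0867 sem 0.0113 Fz -4.02
t 37.45 grasp [0.489  0.0449 0.1194] x [ 0.  0. -1.] z [-0.045 -0.999 -0.   ] F [ 0.53 -0.17 -3.09] M [-0.033 -0.043 -0.069] Mtool [ 0.069 -0.031  0.044] w 0.0559 q [ 0.49  0.18 -0.56  0.   -0.83  1.03]
```

{"op": "play_rows", "data": {"steps": [{"gripper": 0,"tx": 0.022,"ty": 0.532,"tz": 0,"ax": 0,"ay": 0,"az": -0.8},{"gripper": 0,"tx": 0.022,"ty": 0.532,"tz": 0,"ax": 0,"ay": 0,"az": -0.8},{"gripper": 0,"tx": 0.022,"ty": 0.532,"tz": 0,"ax": 0,"ay": 0,"az": -0.8},{"gripper": 0,"tx": 0,"ty": 0,"tz": 0,"ax": 0,"ay": 0,"az": 0},{"gripper": 0,"tx": 0,"ty": 0,"tz": 0,"ax": 0,"ay": 0,"az": 0},{"gripper": 0,"tx": 0,"ty": 0,"tz": 0,"ax": 0,"ay": 0,"az": 0},{"gripper": 0,"tx": 0,"ty": 0,"tz": 0,"ax": 0,"ay": 0,"az": 0},{"gripper": 0,"tx": 0,"ty": 0,"tz": 0,"ax": 0,"ay": 0,"az": 0},{"gripper": 0,"tx": 0.006,"ty": -0.266,"tz": 0,"ax": 0,"ay": 0,"az": 0.4},{"gripper": 0,"tx": 0.006,"ty": -0.266,"tz": 0,"ax": 0,"ay": 0,"az": 0.4},{"gripper": 0,"tx": 0.006,"ty": -0.266,"tz": 0,"ax": 0,"ay": 0,"az": 0.4},{"gripper": 0,"tx": 0.006,"ty": -0.266,"tz": 0,"ax": 0,"ay": 0,"az": 0.4},{"gripper": 0,"tx": 0,"ty": -0.0665,"tz": 0,"ax": 0,"ay": 0,"az": 0.1},{"gripper": 0,"tx": 0,"ty": -0.0665,"tz": 0,"ax": 0,"ay": 0,"az": 0.1},{"gripper": 0,"tx": 0,"ty": -0.0665,"tz": 0,"ax": 0,"ay": 0,"az": 0.1},{"gripper": 0,"tx": 0,"ty": -0.0665,"tz": 0,"ax": 0,"ay": 0,"az": 0.1},{"gripper": 0,"tx": 0,"ty": -0.0665,"tz": 0,"ax": 0,"ay": 0,"az": 0.1},{"gripper": 0,"tx": 0,"ty": -0.0665,"tz": 0,"ax": 0,"ay": 0,"az": 0.1},{"gripper": 0,"tx": 0,"ty": -0.0665,"tz": 0,"ax": 0,"ay": 0,"az": 0.1},{"gripper": 0,"tx": 0,"ty": -0.0665,"tz": 0,"ax": 0,"ay": 0,"az": 0.1}]}}

```text
t: 39.12
eef_pos: [0.489, 0.0449, 0.2782]
ee_rot: [1.294, 1.57, -0.323]
force: [0.7, -0.1, -4.0]
width: 0.056
```

```bash
python3 - <<'E'
from h import *
meas2(10); show(); plan(.4896,.0456,.0300,-.044,-1)
E
```

```text
t 39.62 Mz [-0.298 -0.016 -0.035 -0.044 -0.059 -0.056 -0.054 -0.067 -0.054 -0.022] lean 0.0001 Mz mean -0.0509 corr(-) -0.0512 corr(+) -0.0506 sem 0.005 Fz -4.01
t 39.62 grasp [0.4892 0.0449 0.1194] x [ 0. -0. -1.] z [-0.046 -0.999  0.   ] F [-0.17 -0.19 -4.43] M [-0.065  0.025  0.005] Mtool [-0.005 -0.066 -0.022] w 0.0554 q [ 0.49  0.18 -0.56  0.   -0.83  1.03]
to go, tool frame, units of rows: shift [ 3.574  0.013 -0.028] turn [-0.015  0.    -0.001] | shift in target frame [ 3.574  0.013 -0.027]
```

The moment goes from +0.086 to −0.051, a change of 0.137 that matches the stated 0.13, so the middle case rattles. It has already been set back once after its shake. Now I'll carry it to the empty left tray at about (0.665, 0.178).

```bash
python3 - <<'E'
from h import *
plan(.665,.178,.13,.10,-1)
E
```

```text
to go, tool frame, units of rows: shift [-0.425  6.781 -5.638] turn [-1.39e+00  0.00e+00 -1.00e-03] | shift in target frame [-0.426  7.527 -4.594]
```

{"op": "play_rows", "data": {"steps": [{"gripper": 0,"tx": -0.2,"ty": 0,"tz": 0,"ax": -0.465,"ay": 0,"az": 0},{"gripper": 0,"tx": -0.226,"ty": 0,"tz": 0,"ax": -0.465,"ay": 0,"az": 0},{"gripper": 0,"tx": 0,"ty": 0,"tz": 0,"ax": -0.46,"ay": 0,"az": 0},{"gripper": 0,"tx": 0,"ty": 0.25,"tz": -0.153,"ax": 0,"ay": 0,"az": 0},{"gripper": 0,"tx": 0,"ty": 0.5,"tz": -0.305,"ax": 0,"ay": 0,"az": 0},{"gripper": 0,"tx": 0,"ty": 0.5,"tz": -0.305,"ax": 0,"ay": 0,"az": 0},{"gripper": 0,"tx": 0,"ty": 0.5,"tz": -0.305,"ax": 0,"ay": 0,"az": 0},{"gripper": 0,"tx": 0,"ty": 0.5,"tz": -0.305,"ax": 0,"ay": 0,"az": 0},{"gripper": 0,"tx": 0,"ty": 0.5,"tz": -0.305,"ax": 0,"ay": 0,"az": 0},{"gripper": 0,"tx": 0,"ty": 0.5,"tz": -0.305,"ax": 0,"ay": 0,"az": 0},{"gripper": 0,"tx": 0,"ty": 0.5,"tz": -0.305,"ax": 0,"ay": 0,"az": 0},{"gripper": 0,"tx": 0,"ty": 0.5,"tz": -0.305,"ax": 0,"ay": 0,"az": 0},{"gripper": 0,"tx": 0,"ty": 0.5,"tz": -0.305,"ax": 0,"ay": 0,"az": 0},{"gripper": 0,"tx": 0,"ty": 0.5,"tz": -0.305,"ax": 0,"ay": 0,"az": 0},{"gripper": 0,"tx": 0,"ty": 0.5,"tz": -0.305,"ax": 0,"ay": 0,"az": 0},{"gripper": 0,"tx": 0,"ty": 0.5,"tz": -0.305,"ax": 0,"ay": 0,"az": 0},{"gripper": 0,"tx": 0,"ty": 0.5,"tz": -0.305,"ax": 0,"ay": 0,"az": 0},{"gripper": 0,"tx": 0,"ty": 0.5,"tz": -0.305,"ax": 0,"ay": 0,"az": 0},{"gripper": 0,"tx": 0,"ty": 0.277,"tz": -0.171,"ax": 0,"ay": 0,"az": 0},{"gripper": 0,"tx": 0,"ty": 0,"tz": 0,"ax": 0,"ay": 0,"az": 0}]}}

```text
t: 41.28
eef_pos: [0.6661, 0.1791, 0.288]
ee_rot: [-0.649, 1.57, -2.121]
force: [0.2, -0.1, -4.6]
width: 0.0556
```

```bash
python3 - <<'E'
from h import *
for i in range(4): optics.grab_frame("side")
show(); plan(.665,.178,.13,.10,-1)
for n in("top","side"): cv2.imwrite(f"pics/{n}12.png",cv2.resize(optics.grab_frame(n)[90:300,130:410,::-1],None,fx=2.8,fy=2.8))
E
```

```text
t 41.48 grasp [0.6643 0.1776 0.1298] x [-0.001 -0.    -1.   ] z [ 0.099 -0.995  0.   ] F [-1.13 -0.19 -3.8 ] M [-0.089  0.11   0.037] Mtool [-0.037 -0.077 -0.118] w 0.0558 q [ 0.54  0.46 -0.1  -0.   -1.01  1.13]
to go, tool frame, units of rows: shift [-0.009  0.024 -0.013] turn [-0.006  0.002  0.007] | shift in target frame [-0.009  0.024 -0.013]
```

View pics/side12.png

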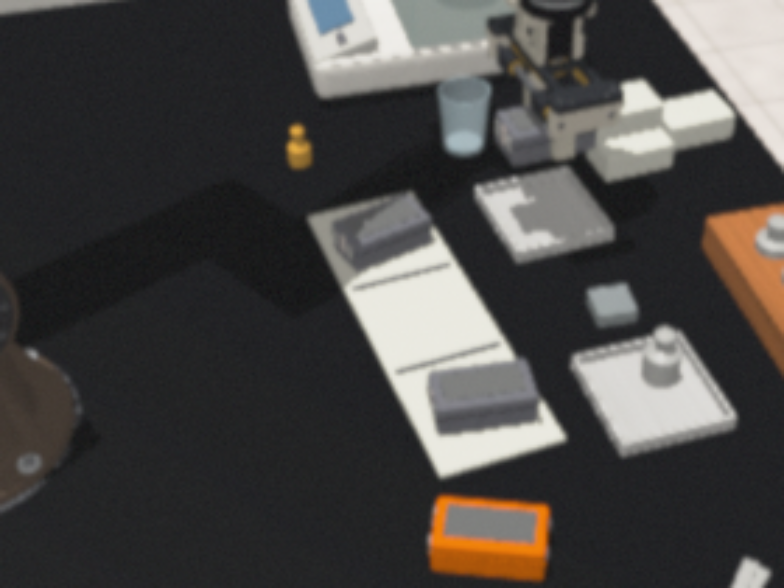

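View pics/top12.png

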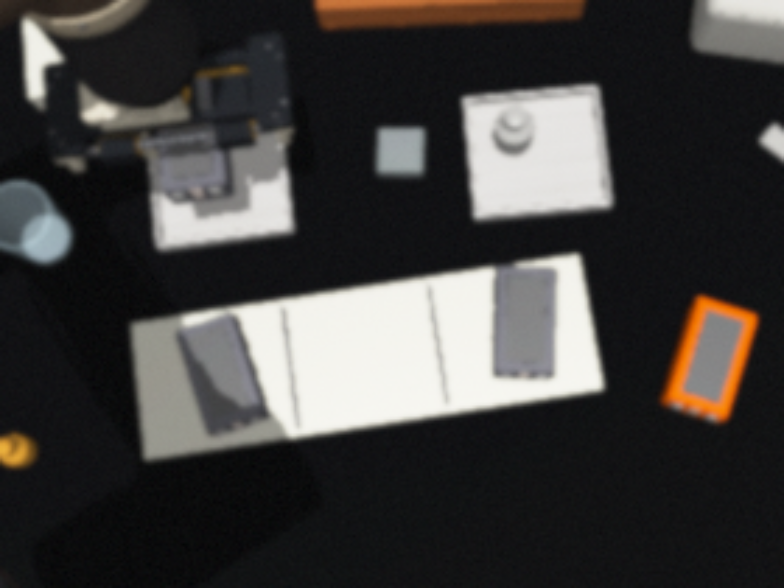

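{"op": "play_rows", "data": {"steps": [{"gripper": 0,"tx": 0,"ty": 0,"tz": 0,"ax": 0,"ay": 0,"az": 0},{"gripper": 0,"tx": 0,"ty": 0,"tz": 0,"ax": 0,"ay": 0,"az": 0},{"gripper": 0,"tx": 0,"ty": 0,"tz": 0,"ax": 0,"ay": 0,"az": 0},{"gripper": 0,"tx": 0,"ty": 0,"tz": 0,"ax": 0,"ay": 0,"az": 0},{"gripper": 0,"tx": 0,"ty": 0,"tz": 0,"ax": 0,"ay": 0,"az": 0},{"gripper": 0,"tx": 0,"ty": 0,"tz": 0,"ax": 0,"ay": 0,"az": 0}]}}

```text
t: 42.08
eef_pos: [0.6649, 0.178, 0.2891]
ee_rot: [1.821, 1.571, 0.35]
force: [0.2, 1.0, -3.6]
width: 0.0559
```

```bash
python3 - <<'E'
from h import *
from station import job_done
show(); print(np.abs(telemetry.get_state()["qd"]).max())
print(job_done())
E
```

```text
t 42.08 grasp [0.6649 0.178  0.1301] x [ 0.  0. -1.] z [ 0.1   -0.995 -0.   ] F [ 0.23  0.97 -3.63] M [-0.028  0.038  0.026] Mtool [-0.026 -0.024 -0.041] w 0.0559 q [ 0.54  0.46 -0.1   0.   -1.01  1.13]
0.0022908845804694425
the job is handed in; nothing more can be done
None
```

The middle case is the one that rattles. I finished holding it level and still above the empty left tray, with its underside about 10 cm above the bench, and handed the job in at 42 s. I lifted, rocked and set back all three cases first, working left, middle, right.

- **First round inconclusive:** the moment about the jaw axis changed by only +0.02 (left), −0.03 (middle) and +0.03 (right), against the 0.13 N m expected. I think I levelled too briskly, so the loose weight slid off its end.
- **Retest:** with gentle levelling, the right case changed by −0.004, so it is silent and I set it back. The middle case changed by −0.137, which matches. I did not retest the left case; it counts as silent because exactly one case rattles.
- **Out-of-order shake:** because of the retest, the middle case was rocked a second time after the right one. I then carried it straight to the tray without setting it down again; it had been set back after its first shake.
- **Last checks:** the final pictures show the left and right cases on their places. The trays, steel weight, sample box, beaker and brass weight look undisturbed. The scissors and pen were mostly out of frame, but the arm never went near them. At hand-in the tool was vertical, the grip width was 55.9 mm and joint speeds were about 0.002 rad/s.

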